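# Hook the kit tray home against its spring stop and complete it

## Task

Put the fingers behind the far lip of the black kit tray and drag it flat along the bench to the docking stop, centred on the stop and square to it, until it pushes both rubber buffers in with about 10 N (never more than 18 N), and keep that pressure for a full second. Then ease the tray off gently, so that it stays touching the buffers, and set the solder reel from the bench upright in the tray's large empty bay. Leave the bottle, the tape roll and the parts box where they are.

Things in the scene. Friction and masses are not known exactly. Their poses are not given: they have to be found in the camera images.
- kit_tray: open black plastic tray, 0.5 to 0.9 kg, loose on the bench, slides with 2 to 8 N of friction. Outer walls 160 (its x) x 210 (its y) x 40 high, walls 5 and floor 4 thick; a lip 4 thick round the top stands out 4 beyond the walls. Origin: centre of the underside; x to its far side (away from the robot), z up. A divider 29 high at y = -45 parts off a narrow bay with two loose plugs
- far_lip (a point): middle of the outer edge of the tray's far lip, at its top: 84 beyond the tray's origin along the tray's x, 40 above the bench; axes as the tray's. Nothing stands within 40 behind it
- bay (a point): centre of the inner floor of the tray's large empty bay (150 along x, 142 along y), 4 above the bench; axes as the tray's
- dock: docking stop fixed to the bench on the robot's side of the tray: aluminium housing 36 x 160 x 40 with a black knob (to 56 high) that carries a steel bar with two round rubber buffers facing the tray. Origin on the bench on the stop's middle line, out in front of it, 152 from the housing's face; x points from the housing to the tray, z up
- stop_line (a point): point 22 above the dock's origin, axes as the dock's. The buffers (20 diameter) are centred at this height, at y = +55 and -55. Their adjustment differs each time and is not measured: uncompressed faces anywhere from x = -80 to x = -108, both alike. They yield together by spring, 3.5 N per mm in all, solid after 10 mm; they meet the tray's near wall, 80 before its origin
- solder_reel: reel of solder standing on its flat end on the bench, to the right of the tray: 56 diameter, 36 high, 0.2 kg; origin at the centre of its underside, z along its axis. Can be gripped across its diameter from above
- flux_bottle: bystander: small amber bottle with black dropper top, 34 diameter, 96 high, left of the tray; origin at the centre of its underside
- kapton_tape: bystander: flat roll of amber tape lying on the bench to the right of the stop, 62 diameter, 12 high; origin at the centre of its underside
- parts_box: bystander: blue parts box with clear lid, 121 x 69 x 33 high, beyond the reel; origin at the centre of its underside
Not all that is in view belongs to the job. What is meant by the solder_reel is not turquoise, and is the smaller of those in its own colour.

How it is judged:
By the outcome, as a careful person would: the job done as asked, in the order asked, and still so for the second after the job is handed in, with the robot touching nothing.
It also fails if it takes over 72 s, if anything falls off the work surface, if the arm or the gripper's body presses on something with over 40 N, if the wrist force passes 120 N, or if a joint passes its speed limit or range.

## Robot

A 7-joint arm with a two-finger parallel gripper is mounted at the origin on a cart in front of the work surface, level with it; the furniture and walls round the work are solid. World frame = base frame: x ahead of the robot, y to its left, z up, the work surface at z = 0. Lengths are in m, angles in rad, forces in N, time in s.
With the tool pointing down it reaches from about 0.425 to 0.8 m from the base axis. Payload 8.3 kg.
Tool frame: the origin (TCP) lies at the very end of the fingers, on their centre line; the grasp point (between the pads) lies 19 mm behind it; x points along the fingers, y is the direction in which the jaws open and shut, and the axes are right-handed (so a half turn about x gives the same grasp; the last joint's range is limited). The gripper opens to 85 mm and grips with 20 to 120 N. Pads are 22 mm wide; open, the fingers measure 114 mm over their backs; the gripper's body (76 mm by 85 mm) begins 54 mm behind the grasp point. The pads swing forward as they close: fully open they stand 13 mm farther back than shut.
Start: joints at [-0.063, 0.383, 0.016, 1.37, -0.006, 1.388, -0.046], TCP at [0.625, 0, 0.231] pointing down, gripper open.
Joint ranges: [-2.95, 2.95], [-0.25, 2.06], [-1.52, 1.56], [0.18, 2.33], [-1.44, 4.58], [0.02, 2.06], [-3.01, 3.01]. Speed limits (rad/s): [2.39, 2.39, 3.01, 3.01, 3.14, 3.14, 3.14].

## Interface

Orientations are given as a unit quaternion [x, y, z, w].
In Python, from cell import env, eyes, outline_of, tip_of gives the robot as it stands.
- The arm moves only by the tool carry_out, never from a script. Its argument "motion" is one flat list of numbers, 7 for each row, row after row: the shift along the world's x, y, z as a fraction of full scale, then the turn, a rotation vector about the world's x, y, z as a fraction of full scale, then the closure, from -1 (fully open) to 1 (shut). A call has exactly 5 rows; each row is the pose to reach, as a shift and turn from the pose measured when the call began, turning the shorter way round; what a row does not reach only later rows make up. Full scale, the value 1, is 0.1 m for a shift and 360 degrees for a turn. A row lasts 1/12 s, in which the tool goes at most 41.7 mm and 7.16 degrees, less where a joint would pass 70% of its speed; a pose out of reach is approached as far as the arm can. A call with a number of a shift or a turn outside -1 to 1 is refused whole. A call with a gripper value outside its range is refused whole. The fingers move at their own pace and stop on an object; the grip force is fixed at half the most. Time passes only in rows, so rows that repeat a pose let the fingers close, or fill a call up. It gives the time, the measured TCP pose, the force and the opening at its end, in the units of the state.
- env.get_state(): the state, without advancing time (a new reading comes with each control period).
- eyes.get_image(name): name is "scene" or "side" or "wrist"; returns a dict with "frame" (400x640x3 uint8, red, green, blue), "camera_matrix" (3x3 intrinsics, pixels), "R" (3x3) and "t" (3): a world point X has camera coordinates R X + t. Camera axes: x right, y down, z forward; pixel columns grow to the right and rows downward; lengths in m; the calibration is good to about 2 mm. A picture is of the moment at which its call begins. There is no depth.
- env.finish_job(): hands the job in, once; it reports no verdict.
Trained networks look in a picture, given as the dict that the camera call returned (one of the last four; its "shot" number tells which), for a name from the list of things; names that differ only in an ending like _2 or _b are one class to them, and where a whole thing is asked for, a point or a joint stands for the part that bears it (a point fixed in the world has none). Each returns a list of dicts, best first, with "p" (0 to 1); they miss things now and then, are a little off and sometimes report something else, mostly with a low value. They report only what shows in the picture. A call takes as long as a camera call. They do not tell look-alikes from the thing itself.
- outline_of(picture, query): "mask" (400x640 bool, what is visible of it) and "uv" ([column, row] in pixels, amid what is visible of it).
- tip_of(picture, query): "uv" ([column, row] in pixels: a listed point, or the origin of a listed thing).
The state is a dict: "clock": time; "qpos": joint angles; "qd": joint speeds; "joint_torque": joint torques, N m; "eef_pos": TCP position; "ee_rot": TCP orientation; "wrist_force": force on the tool from outside, world axes, zero at the start; "ft_torque": the same for the moment, N m; "grip_width": opening from 0.0 (shut) to 1.0 (fully open).
Only numpy, scipy, OpenCV 4.12 (cv2) and the standard library are available. Lean on these libraries where they do the work, as an engineer would, in place of code of your own. Each camera call takes 0.05 s, during which the arm holds its last target.

## Working session

There is one attempt and no reset: what is moved stays moved. The work goes in short steps, Python scripts to look and compute and a tool call to move; the robot and the scene stay as the last step left them, time stands still between calls to the robot, and variables do not carry over. Pictures are saved under pics/ and viewed, and the job is handed in when it is done.

Besides the shell and the picture viewer there is one more tool, called after "Request:" in YAML: its name, and indented under it one key for each argument. carry_out: Moves the arm, as the interface text tells. Its arguments: {"type":"object","properties":{"motion":{"type":"array","items":{"type":"number","minimum":-1,"maximum":1}}},"required":["motion"]}

```bash
ls; mkdir -p pics
python3 - <<'E'
from cell import env, eyes, outline_of, tip_of
import cv2,numpy as np,pickle
s=env.get_state(); print({k:np.round(v,3) for k,v in s.items()})
D={}
for n in ["scene","side","wrist"]:
    p=eyes.get_image(n); D[n]=p
    cv2.imwrite(f"pics/a_{n}.png",p["frame"][:,:,::-1])
    print(n,np.round(p["camera_matrix"],1).tolist(),(-p["R"].T@p["t"]).round(3))
    for q in ["kit_tray","dock","solder_reel","far_lip","bay"]:
        o=tip_of(p,q); print(q,[(np.round(a["uv"],1).tolist(),round(a["p"],2)) for a in o[:4]])
pickle.dump(D,open("a.pkl","wb"))
E
```

```text
pics
{'clock': np.float64(0.0), 'qpos': array([-0.063,  0.384,  0.016,  1.371, -0.006,  1.388, -0.047]), 'qd': array([ 0.001,  0.001, -0.001,  0.001, -0.   ,  0.001, -0.   ]), 'joint_torque': array([-0.0000e+00, -6.2759e+01,  8.4400e-01, -3.7183e+01,  1.7000e-02,
        1.4000e-02, -0.0000e+00]), 'eef_pos': array([0.624, 0.   , 0.23 ]), 'ee_rot': array([ 0.499,  0.501, -0.5  ,  0.5  ]), 'wrist_force': array([ 0.386, -0.232,  0.018]), 'ft_torque': array([ 0.024, -0.022,  0.011]), 'grip_width': np.float64(1.002)}
scene [[448.8, 0.0, 314.8], [0.0, 448.8, 198.7], [0.0, 0.0, 1.0]] [-0.219  0.93   0.566]
kit_tray [([289.1, 221.9], 0.6)]
dock []
solder_reel [([345.5, 188.4], 0.71), ([310.4, 193.3], 0.65), ([283.2, 224.5], 0.27)]
far_lip [([264.4, 201.4], 0.59)]
bay [([284.0, 223.4], 0.87)]
side [[450.5, 0.0, 315.6], [0.0, 450.5, 201.6], [0.0, 0.0, 1.0]] [ 0.019 -0.907  0.604]
kit_tray [([313.7, 204.8], 0.92)]
dock []
solder_reel [([381.4, 233.5], 0.89), ([343.4, 239.2], 0.62), ([378.0, 264.0], 0.61), ([424.6, 262.2], 0.43)]
far_lip [([339.8, 186.4], 0.69)]
bay [([308.4, 199.9], 0.68)]
wrist [[295.2, 0.0, 322.1], [0.0, 295.2, 199.7], [0.0, 0.0, 1.0]] [0.624 0.067 0.374]
kit_tray [([233.9, 94.9], 0.9)]
dock []
solder_reel [([303.8, 255.8], 0.97), ([261.4, 313.6], 0.83), ([238.2, 240.9], 0.59)]
far_lip [([302.6, 82.2], 0.89)]
bay [([236.3, 67.6], 0.61)]
```

View pics/a_scene.png

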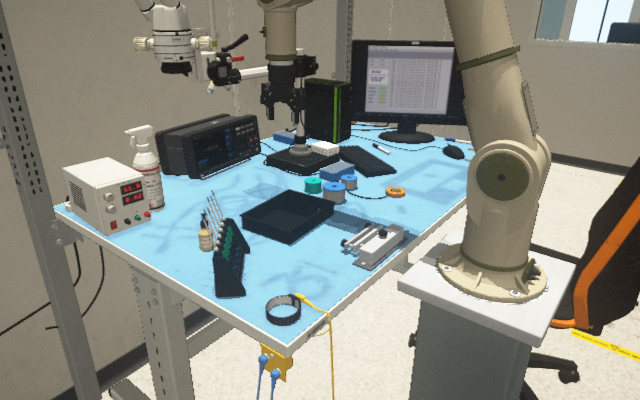

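View pics/a_side.png

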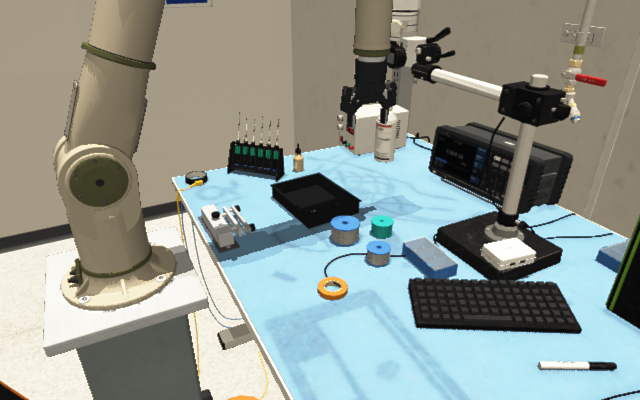

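View pics/a_wrist.png

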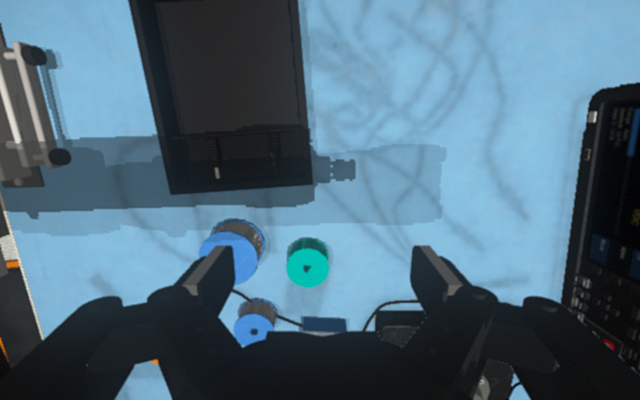

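```bash
cat > h.py <<'E'
import numpy as np,cv2
def proj(p,X):
    X=np.atleast_2d(X); c=X@p["R"].T+p["t"]; u=c@np.array(p["camera_matrix"]).T; return u[:,:2]/u[:,2:]
def onplane(p,uv,z):
    K=np.array(p["camera_matrix"]);R=np.array(p["R"]);C=-R.T@p["t"]
    d=R.T@np.linalg.solve(K,[uv[0],uv[1],1.]); return C+d*(z-C[2])/d[2]
def tri(ps,uvs):
    A=[];b=[]
    for p,uv in zip(ps,uvs):
        R=np.array(p["R"]);C=-R.T@p["t"];d=R.T@np.linalg.solve(np.array(p["camera_matrix"]),[uv[0],uv[1],1.]);d/=np.linalg.norm(d)
        P=np.eye(3)-np.outer(d,d);A.append(P);b.append(P@C)
    X=np.linalg.solve(sum(A),sum(b)); return X
def crop(p,x0,y0,x1,y1,name,s=4):
    c=p["frame"][y0:y1,x0:x1,::-1]; cv2.imwrite("pics/"+name,cv2.resize(c,None,fx=s,fy=s,interpolation=cv2.INTER_CUBIC))
E
python3 - <<'E'
from cell import env, eyes, outline_of, tip_of
from h import *
import pickle
D={}
for n in ["scene","side","wrist"]:
    p=eyes.get_image(n); 
    p["masks"]={}
    for q in ["kit_tray","dock","solder_reel","flux_bottle","kapton_tape","parts_box"]:
        o=outline_of(p,q)
        p["masks"][q]=[(a["p"],a["mask"]) for a in o]
        print(n,q,[(np.round(a["uv"]).tolist(),round(a["p"],2),int(a["mask"].sum())) for a in o[:4]])
    D[n]=p
pickle.dump(D,open("a.pkl","wb"))
crop(D["side"],180,160,420,310,"b_side.png",3)
crop(D["scene"],230,160,420,280,"b_scene.png",4)
E
```

```text
scene kit_tray [([287.0, 213.0], 0.92, 3181), ([373.0, 246.0], 0.26, 1727)]
scene dock [([375.0, 245.0], 0.97, 1847)]
scene solder_reel [([335.0, 188.0], 0.9, 421), ([313.0, 188.0], 0.7, 244), ([351.0, 183.0], 0.63, 202)]
scene flux_bottle [([206.0, 236.0], 0.58, 343)]
scene kapton_tape [([396.0, 191.0], 0.59, 181)]
scene parts_box [([335.0, 172.0], 0.84, 450)]
side kit_tray [([313.0, 200.0], 0.69, 3102)]
side dock [([222.0, 229.0], 0.82, 1563)]
side solder_reel [([347.0, 233.0], 0.75, 838), ([378.0, 227.0], 0.6, 492), ([313.0, 201.0], 0.39, 3080)]
side flux_bottle [([297.0, 160.0], 0.6, 209)]
side kapton_tape [([331.0, 289.0], 0.85, 580)]
side parts_box [([428.0, 258.0], 0.8, 1480), ([311.0, 201.0], 0.53, 3017)]
wrist kit_tray [([226.0, 90.0], 0.74, 28898)]
wrist dock [([25.0, 120.0], 0.69, 6983)]
wrist solder_reel [([256.0, 319.0], 0.68, 1442), ([303.0, 262.0], 0.65, 1738), ([242.0, 241.0], 0.62, 2050)]
wrist flux_bottle []
wrist kapton_tape []
wrist parts_box [([326.0, 322.0], 0.58, 741)]
```

View pics/b_side.png

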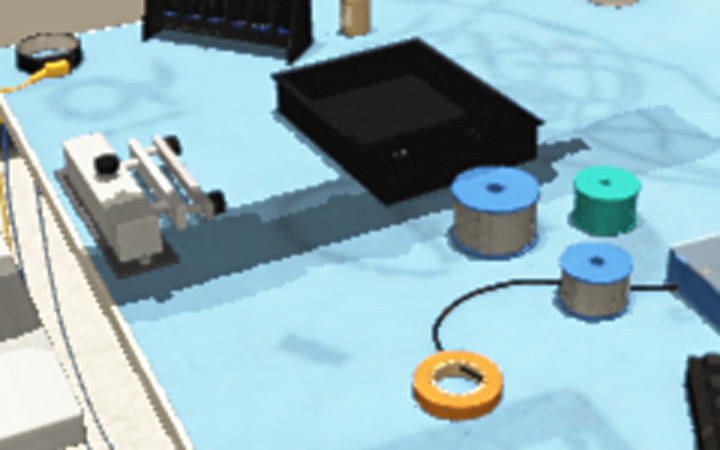

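View pics/b_scene.png

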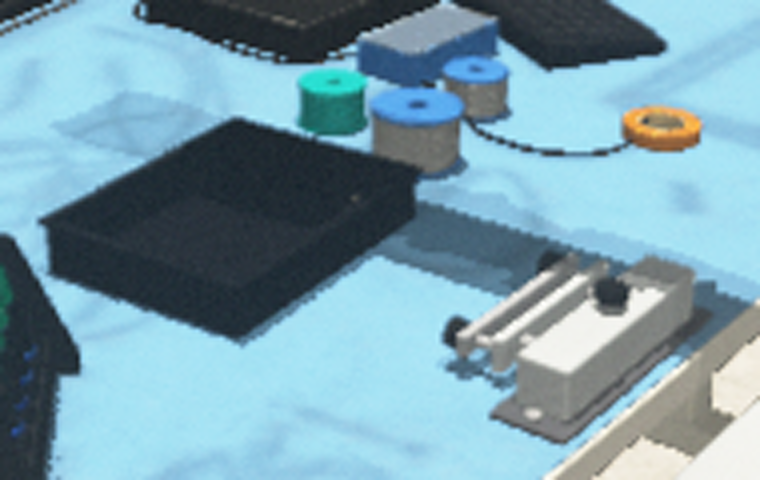

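Run:
```python
from h import *
import pickle
from scipy.optimize import minimize
D=pickle.load(open("a.pkl","rb"))
crop(D["side"],190,195,270,265,"c_side.png",8)
crop(D["scene"],330,215,420,275,"c_scene.png",8)
crop(D["wrist"],0,0,80,220,"c_wrist.png",3)
def box(x,y,a,X0,X1,Y0,Y1,Z0,Z1):
    P=np.array([[u,v,w] for u in(X0,X1) for v in (Y0,Y1) for w in (Z0,Z1)])
    c,s=np.cos(a),np.sin(a); return P@np.array([[c,s,0],[-s,c,0],[0,0,1]])+[x,y,0]
def sil(p,th):
    S=4
    m=np.zeros((400*S,640*S),np.uint8)
    for b in ((-.084,.084,-.109,.109,.036,.040),(-.08,.08,-.105,.105,0,.04)):
        uv=proj(p,box(*th,*b)); h=cv2.convexHull(np.round((uv+.5)*S-.5).astype(np.int32)); cv2.fillConvexPoly(m,h,1)
    return cv2.resize(m.astype(np.float32),(640,400),interpolation=cv2.INTER_AREA)
for n in D:
    f=D[n]["frame"].astype(int); m=D[n]["masks"]["kit_tray"][0][1]
    dil=cv2.dilate(m.astype(np.uint8),np.ones((7,7)))>0
    dark=dil&(f.max(2)<75)
    D[n]["tm"]=dark.astype(np.float32); print(n,m.sum(),dark.sum())
def cost(th,names):
    return sum(np.abs(sil(D[n],th)-D[n]["tm"]).sum()/D[n]["tm"].sum() for n in names)
c=[onplane(D["side"],[313.7,204.8],0.0),onplane(D["scene"],[289.1,221.9],0.0),onplane(D["wrist"],[233.9,94.9],0)]
print(c)
for names in (["scene"],["side"],["wrist"],["scene","side","wrist"]):
  best=None
  for a in (-.2,0,.2):
    r=minimize(cost,[*np.mean(c,0)[:2],a],args=(names,),method="Nelder-Mead",options=dict(initial_simplex=np.array([*np.mean(c,0)[:2],a])+np.vstack([np.zeros(3),np.diag([.02,.02,.1])]),xatol=1e-5,fatol=1e-5))
    if best is None or r.fun<best.fun: best=r
  print(names,best.x.round(4),np.degrees(best.x[2]).round(2),best.fun.round(3))
```

```text
scene 3181 3090
side 3102 3010
wrist 28898 29291
[array([0.52020262, 0.09513579, 0.        ]), array([0.51720102, 0.0997954 , 0.        ]), array([0.51893429, 0.09389361, 0.        ])]
['scene'] [0.5203 0.0944 0.0974] 5.58 0.054
['side'] [0.521  0.0964 0.0631] 3.61 0.065
['wrist'] [0.5226 0.0961 0.0729] 4.18 0.027
['scene', 'side', 'wrist'] [0.5219 0.096  0.0712] 4.08 0.155
```

View pics/c_side.png

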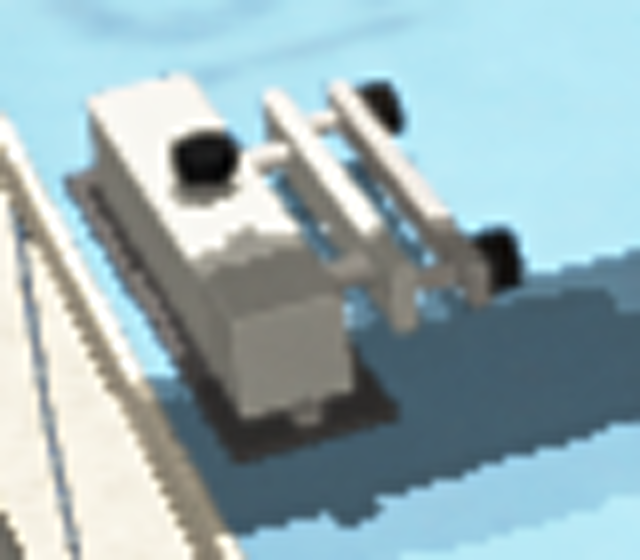

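View pics/c_scene.png

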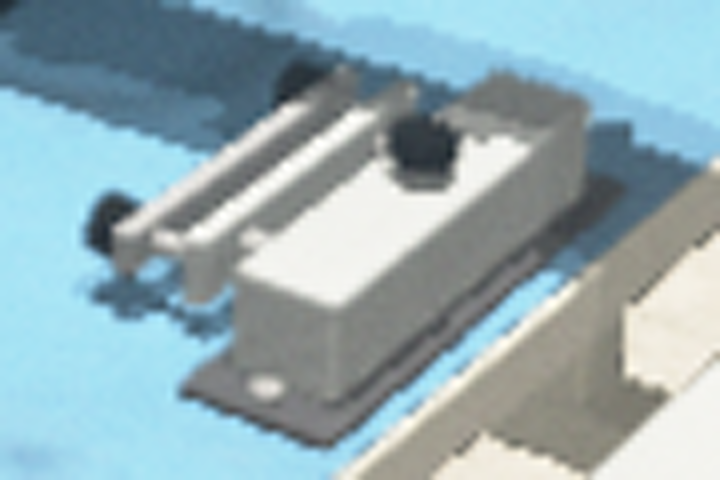

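View pics/c_wrist.png

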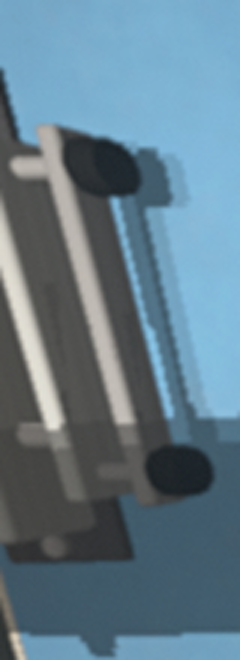

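Run:
```python
from h import *
from cell import env
import pickle
from scipy.optimize import least_squares
print(env.get_state()["clock"])
D=pickle.load(open("a.pkl","rb"))
cv=lambda c,o,s=8:[(c[0]+.5)/s-.5+o[0],(c[1]+.5)/s-.5+o[1]]
C=[(-.188,.08),(-.152,.08),(-.188,-.08),(-.152,-.08)]
sc=[cv(c,(330,215)) for c in [(340,303),(238,265),(590,103),(485,75)]]
si=[cv(c,(190,195)) for c in [(88,98),(185,75),(230,318),(350,292)]]
def tf(th,P):
    c,s=np.cos(th[2]),np.sin(th[2]); P=np.atleast_2d(P); return np.c_[th[0]+c*P[:,0]-s*P[:,1],th[1]+s*P[:,0]+c*P[:,1],P[:,2]]
P=np.c_[np.array(C),[.04]*4]
# buffers: wrist front-face centre approx (edge toward +x at mid)
w=[cv(c,(0,0),3) for c in [(108,166),(180,470)]]
wc=[cv(c,(0,0),3) for c in [(100,166),(176,470)]]
def res(th,use="swb"):
    r=[]
    if "s" in use: r+=[proj(D["scene"],tf(th,P))-sc]
    if "b" in use: r+=[proj(D["side"],tf(th,P))-si]
    return np.concatenate(r).ravel()
for u in ("s","b","sb"):
    r=least_squares(res,[.5,.1,.1],args=(u,)); print(u,r.x.round(4),np.degrees(r.x[2]).round(2),np.abs(r.fun).max().round(2),r.fun.round(1))
th=r.x
B=[onplane(D["wrist"],x,.022)for x in wc]; print("buf",B, np.degrees(np.arctan2(-(B[0]-B[1])[0],(B[0]-B[1])[1])))
c,s=np.cos(th[2]),np.sin(th[2])
for b in B: d=b[:2]-th[:2]; print("dockframe",(c*d[0]+s*d[1]).round(4),(-s*d[0]+c*d[1]).round(4))
# others
for n in D:
    for q in ["solder_reel"]:
        for pm,m in D[n]["masks"][q]:
            ys,xs=np.nonzero(m); print(n,q,round(pm,2),onplane(D[n],[xs.mean(),ys.mean()],.018).round(3),m.sum())
```

```text
1.95
s [0.4073 0.0848 0.0376] 2.16 1.08 [ 0.2  0.7 -0.7  0.6  0.1 -0.7  0.4 -1.1]
b [0.4071 0.0819 0.0249] 1.42 0.73 [-0.7 -0.4  0.5 -0.6  0.3  0.7 -0.1  0.1]
sb [0.4073 0.0834 0.0309] 1.77 1.06 [ 0.1  0.6 -0.8  0.5  0.4 -0.6  0.7 -1.1 -0.9 -0.4  0.4 -0.7  0.5  0.5
  0.1 -0.1]
buf [array([0.30970226, 0.13324805, 0.022     ]), array([0.3111337 , 0.02326893, 0.022     ])] 0.7456948485098696
dockframe -0.096 0.0528
dockframe -0.098 -0.0572
scene solder_reel 0.9 [ 0.521 -0.117  0.018] 421
scene solder_reel 0.7 [ 0.606 -0.118  0.018] 244
scene solder_reel 0.63 [ 0.534 -0.22   0.018] 202
side solder_reel 0.75 [ 0.514 -0.089  0.018] 838
side solder_reel 0.6 [ 0.607 -0.115  0.018] 492
side solder_reel 0.39 [0.522 0.095 0.018] 3080
wrist solder_reel 0.68 [ 0.53  -0.209  0.018] 1442
wrist solder_reel 0.65 [ 0.606 -0.118  0.018] 1738
wrist solder_reel 0.62 [ 0.515 -0.093  0.018] 2050
```

Request:
carry_out:
  motion: [-0.42,0.3,0.1,0,0,0.085,-1,-0.42,0.3,0.1,0,0,0.085,-1,-0.42,0.3,0.1,0,0,0.085,-1,-0.42,0.3,0.1,0,0,0.085,-1,-0.42,0.3,0.1,0,0,0.085,-1]

```text
clock: 2.37
eef_pos: [0.5828, 0.0303, 0.2416]
ee_rot: [0.348, 0.616, -0.348, 0.616]
wrist_force: [0.1, 0.3, 0.5]
grip_width: 1.001
```

Request:
carry_out:
  motion: [-0.42,0.3,0.1,0,0,0.085,-1,-0.42,0.3,0.1,0,0,0.085,-1,-0.42,0.3,0.1,0,0,0.085,-1,-0.42,0.3,0.1,0,0,0.085,-1,-0.42,0.3,0.1,0,0,0.085,-1]

```text
clock: 2.78
eef_pos: [0.5407, 0.0605, 0.252]
ee_rot: [0.17, 0.686, -0.17, 0.687]
wrist_force: [0.3, 0.1, 0.2]
grip_width: 1.0
```

Request:
carry_out:
  motion: [-0.42,0.3,0.1,0,0,0.085,-1,-0.42,0.3,0.1,0,0,0.085,-1,-0.42,0.3,0.1,0,0,0.085,-1,-0.42,0.3,0.1,0,0,0.085,-1,-0.42,0.3,0.1,0,0,0.085,-1]

```text
clock: 3.2
eef_pos: [0.4985, 0.0908, 0.2624]
ee_rot: [-0.019, 0.706, 0.02, 0.707]
wrist_force: [-0.4, -0.7, -0.2]
grip_width: 0.998
```

Run:
```python
from cell import env, eyes, outline_of, tip_of
from h import *
import pickle
p=eyes.get_image("wrist")
o=outline_of(p,"kit_tray"); p["masks"]={"kit_tray":[(a["p"],a["mask"]) for a in o]}
cv2.imwrite("pics/d_wrist.png",p["frame"][:,:,::-1]); pickle.dump(p,open("d.pkl","wb"))
s=env.get_state(); print(s["clock"],s["eef_pos"],s["ee_rot"],s["wrist_force"],s["qpos"].round(2),-p["R"].T@p["t"])
```

```text
3.3 [0.49867006 0.09052436 0.26218763] [-0.01678992  0.70648379  0.01729629  0.70731859] [-0.03775632 -0.67779984  0.80530725] [-0.04  0.12 -0.22  1.63  0.03  1.39  1.35] [0.43059331 0.08676761 0.4047207 ]
```

View pics/d_wrist.png

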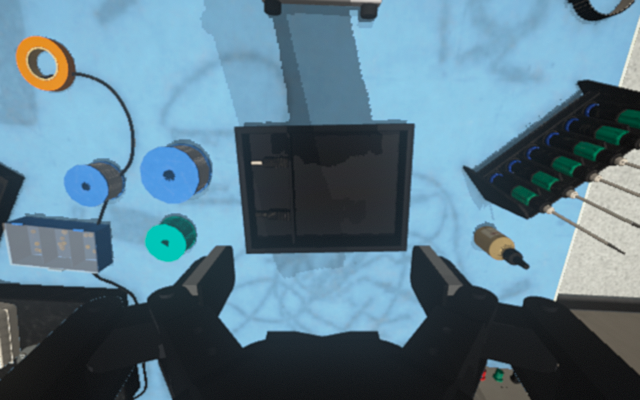

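Run:
```python
from h import *
import pickle
from scipy.optimize import minimize,least_squares
p=pickle.load(open("d.pkl","rb")); print(np.round(p["R"],3).tolist())
crop(p,220,110,430,270,"d_tray.png",3); crop(p,250,0,400,30,"d_buf.png",5)
def box(x,y,a,X0,X1,Y0,Y1,Z0,Z1):
    P=np.array([[u,v,w] for u in(X0,X1) for v in (Y0,Y1) for w in (Z0,Z1)])
    c,s=np.cos(a),np.sin(a); return P@np.array([[c,s,0],[-s,c,0],[0,0,1]])+[x,y,0]
def sil(p,th):
    S=4;m=np.zeros((400*S,640*S),np.uint8)
    for b in ((-.084,.084,-.109,.109,.036,.040),(-.08,.08,-.105,.105,0,.04)):
        h=cv2.convexHull(np.round((proj(p,box(*th,*b))+.5)*S-.5).astype(np.int32)); cv2.fillConvexPoly(m,h,1)
    return cv2.resize(m.astype(np.float32),(640,400),interpolation=cv2.INTER_AREA)
f=p["frame"].astype(int); m=p["masks"]["kit_tray"][0][1]; dil=cv2.dilate(m.astype(np.uint8),np.ones((7,7)))>0
tm=(dil&(f.max(2)<80)); tm=cv2.morphologyEx(tm.astype(np.uint8),cv2.MORPH_CLOSE,np.ones((9,9))).astype(np.float32)
print(tm.sum(),m.sum())
r=minimize(lambda th:np.abs(sil(p,th)-tm).sum()/tm.sum(),[.52,.095,.07],method="Nelder-Mead",options=dict(initial_simplex=[[.52,.095,.07],[.53,.095,.07],[.52,.105,.07],[.52,.095,.12]],xatol=1e-5,fatol=1e-5))
print(r.x.round(4),np.degrees(r.x[2]).round(2),r.fun)
uv=proj(p,box(*r.x,-.084,.084,-.109,.109,.04,.04)); im=p["frame"][:,:,::-1].copy()
for q in uv: cv2.circle(im,tuple(np.round(q).astype(int)),2,(0,0,255),1)
cv2.imwrite("pics/d_fit.png",cv2.resize(im[100:270,220:430],None,fx=3.5,fy=3.5))
```

```text
[[-0.056, 0.998, -0.0], [0.962, 0.054, 0.268], [0.267, 0.015, -0.964]]
21390.0 21419
[0.5213 0.0958 0.0692] 3.97 0.035492636263370514
```

View pics/d_fit.png

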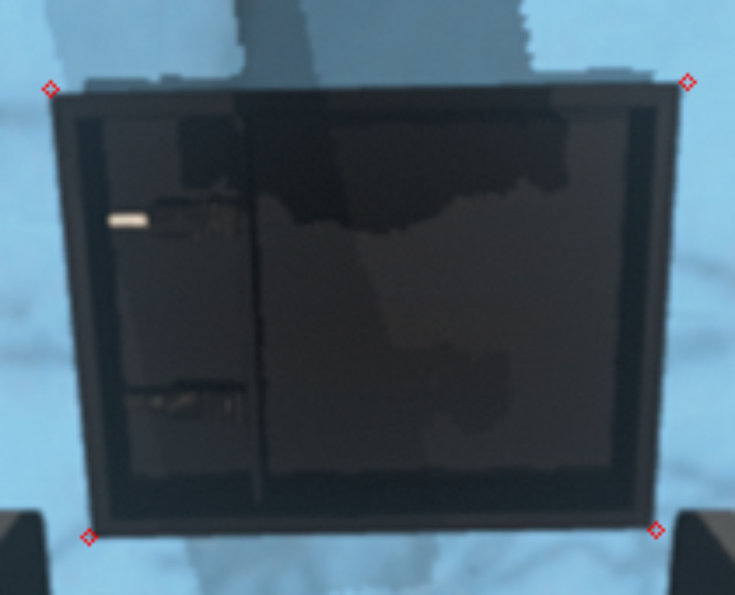

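View pics/d_buf.png

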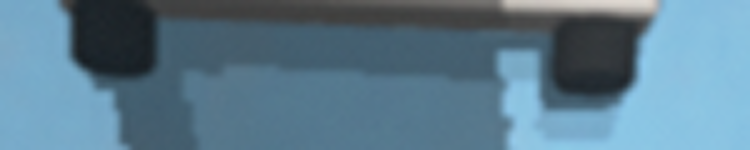

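Run:
```python
from h import *
import pickle
from scipy.optimize import least_squares
p=pickle.load(open("d.pkl","rb"))
cv=lambda c,o,s:np.array([(c[0]+.5)/s-.5+o[0],(c[1]+.5)/s-.5+o[1]])
def tf(th,P):
    c,s=np.cos(th[2]),np.sin(th[2]); P=np.atleast_2d(P); return np.c_[th[0]+c*P[:,0]-s*P[:,1],th[1]+s*P[:,0]+c*P[:,1],P[:,2]]
uv=np.array([cv(c,(220,100),3.5) for c in [(53,96),(680,86),(655,526),(92,536)]])
P=np.array([[-.084,-.109,.04],[-.084,.109,.04],[.084,.109,.04],[.084,-.109,.04]])
r=least_squares(lambda th:(proj(p,tf(th,P))-uv).ravel(),[.52,.09,.07]); print("tray",r.x.round(4),np.degrees(r.x[2]).round(2),r.fun.round(2))
b=[onplane(p,cv(c,(250,0),5),.013) for c in [(113,75),(595,95)]]; print("faces",b)
# side edges centre
for rows in [((72,45),(155,45)),((555,55),(634,55))]:
    print([onplane(p,cv(c,(250,0),5),.026).round(4) for c in rows])
d=b[1]-b[0]; print("dist",np.linalg.norm(d),"yaw",np.degrees(np.arctan2(-d[0],d[1])), (b[0]+b[1])/2)
```

```text
tray [0.5221 0.0959 0.0736] 4.22 [-1.39 -0.87  1.46 -1.31  0.26  1.69 -0.35  1.42]
faces [array([0.31748537, 0.02172376, 0.013     ]), array([0.31529155, 0.13503359, 0.013     ])]
[array([0.3158, 0.0146, 0.026 ]), array([0.3147, 0.0333, 0.026 ])]
[array([0.3116, 0.1236, 0.026 ]), array([0.3106, 0.1414, 0.026 ])]
dist 0.11333106731088058 yaw 1.1091768904036963 [0.31638846 0.07837868 0.013     ]
```

```bash
cat >> h.py <<'E'
from scipy.spatial.transform import Rotation as Ro
def st():
    from cell import env
    s=env.get_state(); M=Ro.from_quat(s["ee_rot"]).as_matrix()
    print("t",round(s["clock"],2),"pos",np.round(s["eef_pos"],4),"jawyaw(from y) %.2f"%np.degrees(np.arctan2(-M[0,1],M[1,1])),"x",M[:,0].round(3),"F",np.round(s["wrist_force"],2),"T",np.round(s["ft_torque"],2),"w",round(float(s["grip_width"]),3),"q",s["qpos"].round(2)); return s
E
python3 -c "
from h import *
st()"
```

```text
t 3.3 pos [0.4987 0.0905 0.2622] jawyaw(from y) 2.76 x [ 0.001  0.001 -1.   ] F [-0.04 -0.68  0.81] T [ 0.02  0.   -0.04] w 1.003 q [-0.04  0.12 -0.22  1.63  0.03  1.39  1.35]
```

Request:
carry_out:
  motion: [0.3,0.03,-0.2,0,0,0.0037,-1,0.6,0.06,-0.4,0,0,0.0037,-1,0.95,0.09,-0.5,0,0,0.0037,-1,0.95,0.09,-0.5,0,0,0.0037,-1,0.95,0.09,-0.5,0,0,0.0037,-1]

```text
clock: 3.72
eef_pos: [0.5939, 0.0993, 0.2092]
ee_rot: [-0.024, 0.708, 0.025, 0.705]
wrist_force: [0.0, 0.0, -0.2]
grip_width: 0.997
```

Request:
carry_out:
  motion: [0.2,0.02,-0.2,0,0,0,-1,0.36,0.04,-0.5,0,0,0,-1,0.36,0.04,-0.8,0,0,0,-1,0.36,0.04,-1,0,0,0,-1,0.36,0.04,-1,0,0,0,-1]

```text
clock: 4.13
eef_pos: [0.6268, 0.1027, 0.1053]
ee_rot: [-0.024, 0.71, 0.024, 0.703]
wrist_force: [-1.2, -0.7, -1.2]
grip_width: 1.002
```

Run:
```python
from h import *
from cell import eyes
st()
p=eyes.get_image("side"); crop(p,250,100,450,250,"e_side.png",4)
p=eyes.get_image("wrist"); cv2.imwrite("pics/e_wrist.png",p["frame"][:,:,::-1]);import pickle;pickle.dump(p,open("e.pkl","wb"))
```

```text
t 4.13 pos [0.6268 0.1027 0.1053] jawyaw(from y) 3.88 x [-0.01  -0.001 -1.   ] F [-1.21 -0.7  -1.17] T [0.07 0.1  0.02] w 1.002 q [-0.07  0.51 -0.2   1.49  0.1   1.17  1.35]
```

View pics/e_side.png

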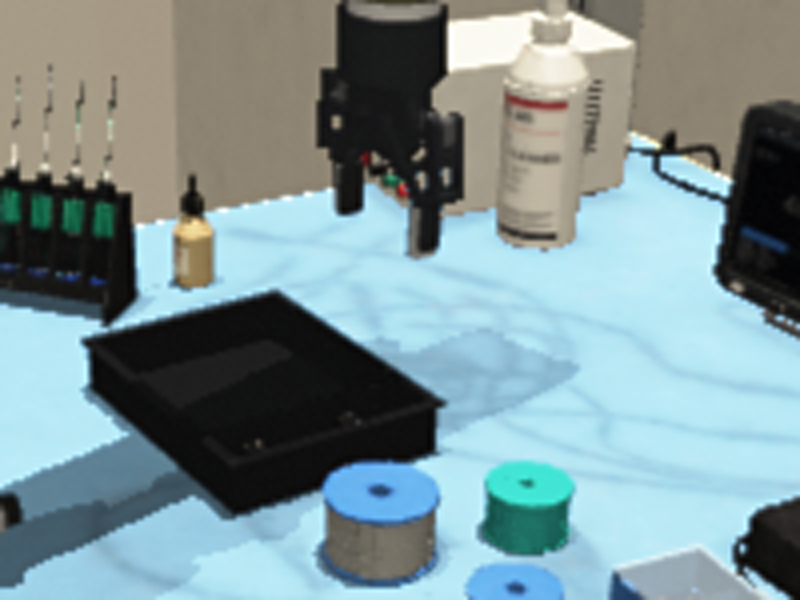

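View pics/e_wrist.png

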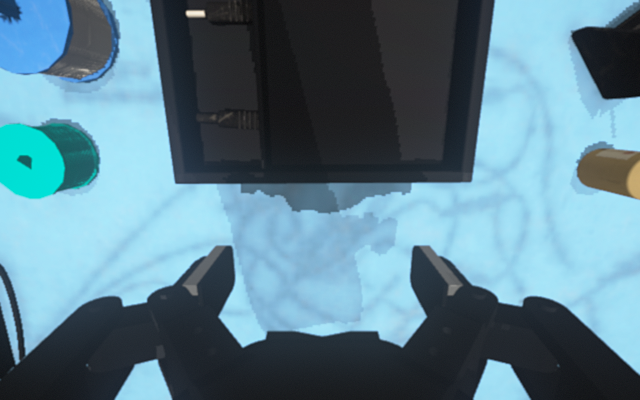

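Request:
carry_out:
  motion: [0.04,0,-0.25,0,0,0,-1,0.04,0,-0.5,0,0,0,-1,0.04,0,-0.75,0,0,0,-1,0.04,0,-0.93,0,0,0,-1,0.04,0,-0.93,0,0,0,-1]

```text
clock: 4.65
eef_pos: [0.6324, 0.1031, 0.0165]
ee_rot: [-0.024, 0.709, 0.024, 0.705]
wrist_force: [-0.2, -0.5, -0.6]
grip_width: 1.003
```

Run:
```python
from h import *
from cell import eyes
p=eyes.get_image("side"); crop(p,250,130,400,250,"f_side.png",5)
p=eyes.get_image("wrist"); cv2.imwrite("pics/f_wrist.png",p["frame"][:,:,::-1])
st()
```

```text
t 4.75 pos [0.6347 0.1036 0.02  ] jawyaw(from y) 3.88 x [-0.001  0.001 -1.   ] F [0.85 0.11 0.04] T [ 0.   -0.05 -0.01] w 1.0 q [-0.08  0.6  -0.19  1.54  0.13  1.01  1.34]
```

View pics/f_side.png

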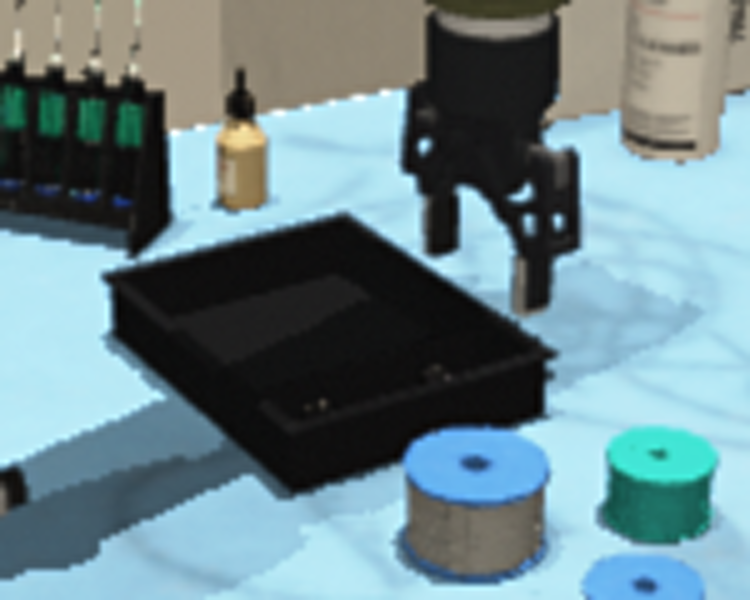

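View pics/f_wrist.png

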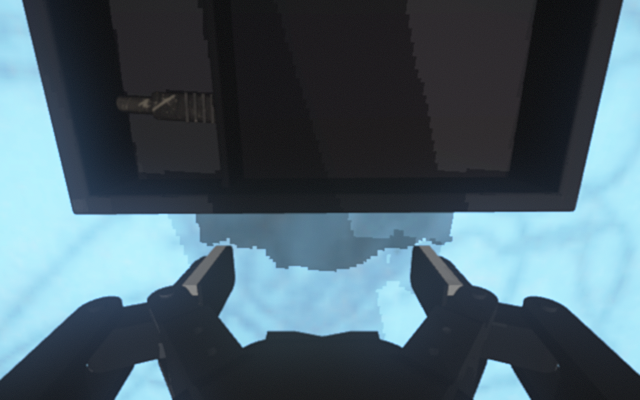

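Request:
carry_out:
  motion: [0,0,-0.06,0,0,0,-1,0,0,-0.12,0,0,0,-1,0,0,-0.12,0,0,0,-1,0,0,-0.12,0,0,0,-1,0,0,-0.12,0,0,0,-1]

```text
clock: 5.17
eef_pos: [0.6349, 0.1037, 0.0085]
ee_rot: [-0.024, 0.707, 0.024, 0.707]
wrist_force: [-0.5, 0.5, -0.1]
grip_width: 1.004
```

Run:
```python
from h import *
from cell import eyes
st()
p=eyes.get_image("side"); crop(p,300,150,400,230,"g_side.png",7)
st()
```

```text
t 5.17 pos [0.6349 0.1037 0.0085] jawyaw(from y) 3.88 x [-0.     0.001 -1.   ] F [-0.49  0.49 -0.13] T [-0.03 -0.02  0.05] w 1.004 q [-0.08  0.62 -0.19  1.55  0.13  0.99  1.34]
t 5.22 pos [0.6349 0.1037 0.0084] jawyaw(from y) 3.88 x [-0.     0.001 -1.   ] F [ 0.18 -0.62 -0.36] T [-0.02  0.01 -0.  ] w 0.997 q [-0.08  0.62 -0.19  1.55  0.13  0.99  1.34]
```

View pics/g_side.png

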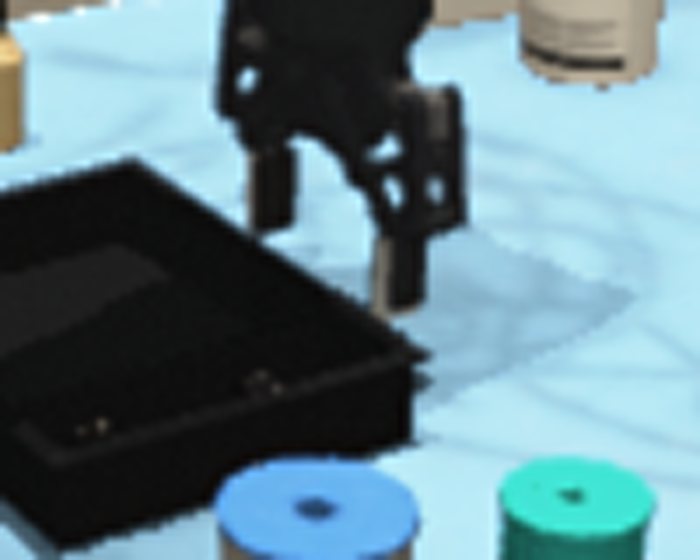

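Run:
```python
from h import *
import pickle
p=pickle.load(open("a.pkl","rb"))["side"]
for z in (.0,.008,.02,.03):print(z,((proj(p,[[.626,.059,z],[.644,.059,z],[.626,.148,z]])-[300,150])*7).round(0).tolist())
```

```text
0.0 [[367.0, 365.0], [405.0, 355.0], [260.0, 278.0]]
0.008 [[368.0, 347.0], [406.0, 338.0], [261.0, 262.0]]
0.02 [[369.0, 321.0], [407.0, 312.0], [261.0, 237.0]]
0.03 [[370.0, 299.0], [408.0, 290.0], [262.0, 215.0]]
```

Request:
carry_out:
  motion: [-0.05,-0.003,0,0,0,0.0006,-1,-0.1,-0.006,0,0,0,0.0006,-1,-0.15,-0.01,0,0,0,0.0006,-1,-0.19,-0.013,0,0,0,0.0006,-1,-0.22,-0.016,0,0,0,0.0006,-1]

```text
clock: 5.63
eef_pos: [0.6129, 0.1021, 0.0086]
ee_rot: [-0.025, 0.706, 0.026, 0.707]
wrist_force: [3.1, -0.2, -2.5]
grip_width: 0.999
```

Request:
carry_out:
  motion: [-0.02,-0.002,0,0,0,0,-1,-0.04,-0.003,0,0,0,0,-1,-0.06,-0.005,0,0,0,0,-1,-0.08,-0.006,0,0,0,0,-1,-0.1,-0.008,0,0,0,0,-1]

```text
clock: 6.05
eef_pos: [0.603, 0.1012, 0.0088]
ee_rot: [-0.025, 0.706, 0.026, 0.707]
wrist_force: [3.8, 0.7, -1.3]
grip_width: 0.999
```

Run:
```python
from h import *
from cell import eyes
st()
p=eyes.get_image("wrist"); cv2.imwrite("pics/h_wrist.png",p["frame"][:,:,::-1])
st()
```

```text
t 6.05 pos [0.603  0.1012 0.0088] jawyaw(from y) 4.09 x [ 0.002  0.001 -1.   ] F [ 3.76  0.67 -1.3 ] T [ 0.11 -0.78 -0.  ] w 0.999 q [-0.07  0.56 -0.2   1.65  0.13  0.95  1.33]
t 6.1 pos [0.6026 0.1012 0.0088] jawyaw(from y) 4.10 x [ 0.001  0.001 -1.   ] F [ 3.01  0.79 -1.04] T [ 0.05 -0.59 -0.03] w 0.996 q [-0.07  0.56 -0.2   1.65  0.13  0.95  1.33]
```

View pics/h_wrist.png

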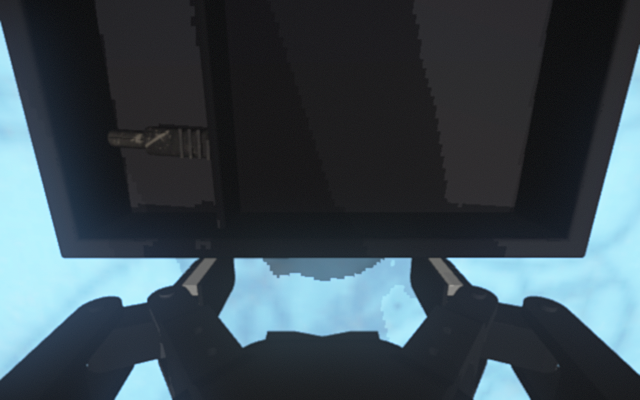

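Request:
carry_out:
  motion: [-0.05,-0.008,0,0,0,-0.0004,-1,-0.1,-0.016,0,0,0,-0.0008,-1,-0.16,-0.025,0,0,0,-0.0012,-1,-0.22,-0.035,0,0,0,-0.0016,-1,-0.28,-0.044,0,0,0,-0.0019,-1]

```text
clock: 6.52
eef_pos: [0.5743, 0.0969, 0.009]
ee_rot: [-0.021, 0.706, 0.021, 0.707]
wrist_force: [5.3, 0.1, -1.4]
grip_width: 1.001
```

Request:
carry_out:
  motion: [-0.06,-0.009,0,0,0,-0.0004,-1,-0.12,-0.018,0,0,0,-0.0008,-1,-0.18,-0.027,0,0,0,-0.0012,-1,-0.24,-0.036,0,0,0,-0.0016,-1,-0.28,-0.044,0,0,0,-0.0019,-1]

```text
clock: 6.93
eef_pos: [0.5455, 0.0923, 0.009]
ee_rot: [-0.016, 0.706, 0.017, 0.707]
wrist_force: [4.2, -0.7, -2.2]
grip_width: 1.0
```

Request:
carry_out:
  motion: [-0.06,-0.009,0,0,0,-0.0004,-1,-0.11,-0.018,0,0,0,-0.0008,-1,-0.16,-0.027,0,0,0,-0.0012,-1,-0.2,-0.034,0,0,0,-0.0016,-1,-0.23,-0.039,0,0,0,-0.0019,-1]

```text
clock: 7.35
eef_pos: [0.522, 0.0883, 0.009]
ee_rot: [-0.012, 0.706, 0.013, 0.708]
wrist_force: [4.5, 0.6, -1.9]
grip_width: 1.001
```

Run:
```python
from h import *
from cell import eyes
import pickle
D={}
for n in ("wrist","scene","side"):
    p=eyes.get_image(n); cv2.imwrite(f"pics/i_{n}.png",p["frame"][:,:,::-1]); D[n]=p
crop(D["scene"],290,180,420,280,"i_scene.png",6)
crop(D["side"],190,160,340,260,"i_side.png",5)
pickle.dump(D,open("i.pkl","wb"))
st()
```

```text
t 7.5 pos [0.5216 0.0883 0.0088] jawyaw(from y) 2.02 x [ 0.     0.001 -1.   ] F [ 0.88 -0.84 -0.24] T [ 0.03 -0.1  -0.  ] w 1.0 q [-0.06  0.42 -0.2   1.87  0.11  0.86  1.29]
```

View pics/i_wrist.png

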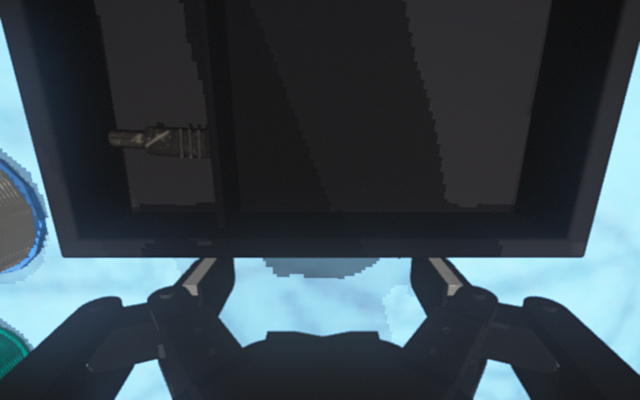

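View pics/i_scene.png

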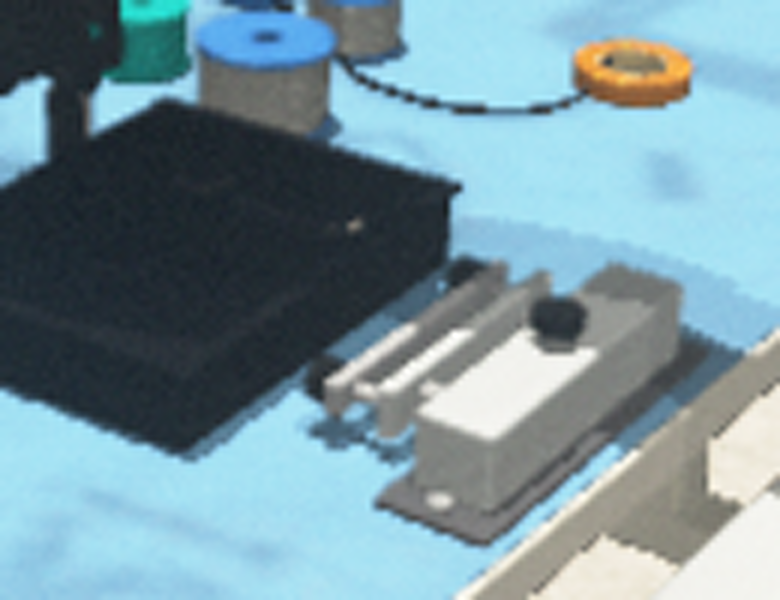

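View pics/i_side.png

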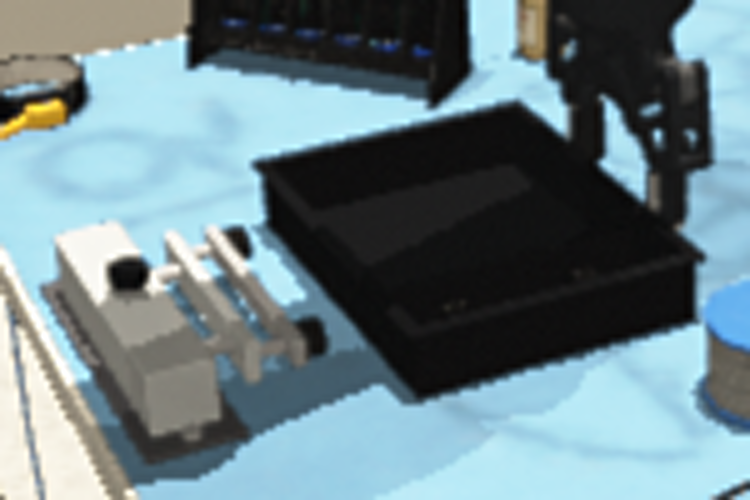

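Run:
```python
from h import *
import pickle
D=pickle.load(open("i.pkl","rb"))
for n,(x0,y0,x1,y1,s) in dict(scene=(280,190,412,272,6),side=(194,175,336,245,5.5)).items():
    c=D[n]["frame"][y0:y1,x0:x1,::-1].astype(float)/255; c=(c**.45*255).astype(np.uint8)
    cv2.imwrite(f"pics/j_{n}.png",cv2.resize(c,None,fx=s,fy=s,interpolation=cv2.INTER_CUBIC))
```

```text
(no output)
```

View pics/j_scene.png

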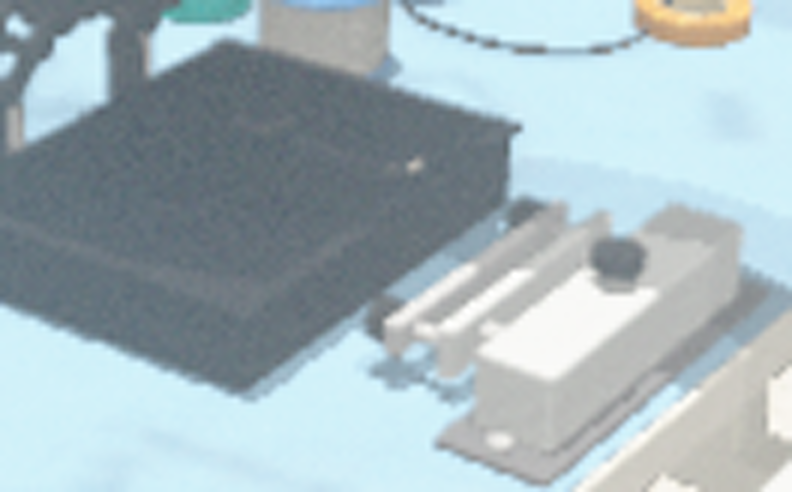

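View pics/j_side.png

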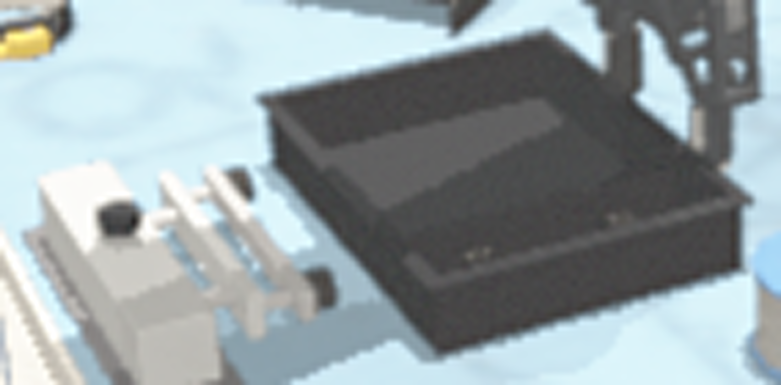

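Run:
```python
from h import *
import pickle
from scipy.optimize import least_squares
D=pickle.load(open("i.pkl","rb"))
cv=lambda c,o,s:[(c[0]+.5)/s-.5+o[0],(c[1]+.5)/s-.5+o[1]]
def tf(th,P):
    c,s=np.cos(th[2]),np.sin(th[2]); P=np.atleast_2d(P); return np.c_[th[0]+c*P[:,0]-s*P[:,1],th[1]+s*P[:,0]+c*P[:,1],P[:,2]]
dk=[(-.188,.08,.04),(-.152,.08,.04),(-.188,-.08,.04),(-.152,-.08,.04)]
M={"scene":((280,190),6,[(551,378),(480,350),(742,228),(668,205)],{(-.084,-.109,.04):(521,127),(.084,-.109,.04):(228,40),(-.08,.105,0):(245,395)}),
"side":((194,175),5.5,[(40,178),(108,160),(133,347),(217,322)],{(-.084,.109,.04):(258,97),(.084,.109,.04):(547,30),(.084,-.109,.04):(752,198),(-.08,-.105,0):(435,355),(.08,-.105,0):(740,270)})}
T=np.array([.4267,.0850,np.radians(2.02)])
# solve jointly: per camera 2mm-ish shift (6dof small correction) + dock pose, tray known
def fit(names,tray_known=True):
    for n in names:
        o,s,d,t=M[n];p=D[n]
        du=np.array([cv(c,o,s) for c in d]);tu=np.array([cv(c,o,s) for c in t.values()]);tp=np.array(list(t.keys()))
        a=least_squares(lambda th:(proj(p,tf(th,dk))-du).ravel(),[.41,.08,.03]).x
        b=least_squares(lambda th:(proj(p,tf(th,tp))-tu).ravel(),T)
        c,s_=np.cos(a[2]),np.sin(a[2]); r=b.x[:2]-a[:2]; r2=T[:2]-a[:2]
        print(n,"dock",a.round(4),"tray",b.x.round(4),"tray in dock y: rel %.4f known %.4f"%(-s_*r[0]+c*r[1],-s_*r2[0]+c*r2[1]),"dyaw rel %.2f"%np.degrees(b.x[2]-a[2]),np.abs(b.fun).max().round(2))
    # joint with camera correction
    def res(v):
        out=[]
        dock=v[:3]
        for i,n in enumerate(names):
            o,s,d,t=M[n];p=dict(D[n]); w=v[3+6*i:9+6*i]
            p["R"]=Ro.from_rotvec(w[3:]).as_matrix()@p["R"]; p["t"]=p["t"]+w[:3]
            du=np.array([cv(c,o,s) for c in d]);tu=np.array([cv(c,o,s) for c in t.values()]);tp=np.array(list(t.keys()))
            out+=[(proj(p,tf(dock,dk))-du).ravel()/.5,(proj(p,tf(T,tp))-tu).ravel()/.5,w[:3]/.002,w[3:]/.003]
        return np.concatenate(out)
    r=least_squares(res,np.r_[.41,.08,.03,np.zeros(6*len(names))],x_scale=np.r_[.01,.01,.01,np.full(6*len(names),.001)])
    J=np.linalg.inv(r.jac.T@r.jac); sd=np.sqrt(np.diag(J))[:3]
    a=r.x[:3];c,s_=np.cos(a[2]),np.sin(a[2]);r2=T[:2]-a[:2]
    print(names,"joint dock",a.round(4),np.degrees(a[2]).round(2),"sd",sd.round(4),"tray in dock",(c*r2[0]+s_*r2[1]).round(4),(-s_*r2[0]+c*r2[1]).round(4),"cost",r.cost)
fit(["scene","side"]); fit(["scene"]); fit(["side"])
```

```text
scene dock [0.407  0.0836 0.0289] tray [0.4247 0.0862 0.0353] tray in dock y: rel 0.0021 known 0.0008 dyaw rel 0.37 0.78
side dock [0.4053 0.0711 0.0033] tray [0.4247 0.0866 0.0295] tray in dock y: rel 0.0154 known 0.0138 dyaw rel 1.50 1.06
['scene', 'side'] joint dock [0.4087 0.0766 0.0146] 0.84 sd [0.0007 0.0015 0.0059] tray in dock 0.0181 0.0081 cost 29.505315449446687
scene dock [0.407  0.0836 0.0289] tray [0.4247 0.0862 0.0353] tray in dock y: rel 0.0021 known 0.0008 dyaw rel 0.37 0.78
['scene'] joint dock [0.4085 0.0822 0.0291] 1.67 sd [0.0013 0.0024 0.0084] tray in dock 0.0183 0.0022 cost 8.498121381162681
side dock [0.4053 0.0711 0.0033] tray [0.4247 0.0866 0.0295] tray in dock y: rel 0.0154 known 0.0138 dyaw rel 1.50 1.06
['side'] joint dock [0.4071 0.0699 0.0028] 0.16 sd [0.001  0.0023 0.0081] tray in dock 0.0197 0.015 cost 12.780981233307507
```

Run:
```python
from h import *
import pickle
D=pickle.load(open("i.pkl","rb"))
def tf(th,P):
    c,s=np.cos(th[2]),np.sin(th[2]); P=np.atleast_2d(P); return np.c_[th[0]+c*P[:,0]-s*P[:,1],th[1]+s*P[:,0]+c*P[:,1],P[:,2]]
dk=np.array([(-.188,.08,.04),(-.152,.08,.04),(-.152,-.08,.04),(-.188,-.08,.04)])
low=dk*[1,1,.25]
ims=[]
for n,(x0,y0,x1,y1) in dict(scene=(335,215,415,275),side=(194,196,274,256)).items():
    s=9.
    c=cv2.resize(D[n]["frame"][y0:y1,x0:x1,::-1],None,fx=s,fy=s,interpolation=cv2.INTER_CUBIC)
    for th,col in (((.4073,.0834,.0309),(0,0,255)),((.407,.0805,.022),(0,200,0))):
        u=((proj(D[n],tf(th,dk))-[x0,y0]+.5)*s-.5)
        cv2.polylines(c,[np.round(u).astype(np.int32)],True,col,1)
        b=((proj(D[n],tf(th,[(-.094,.055,.022),(-.094,-.055,.022)]))-[x0,y0]+.5)*s-.5)
        for q in b: cv2.circle(c,tuple(np.round(q).astype(int)),3,col,1)
    cv2.imwrite(f"pics/k_{n}.png",c)
```

```text
(no output)
```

View pics/k_scene.png

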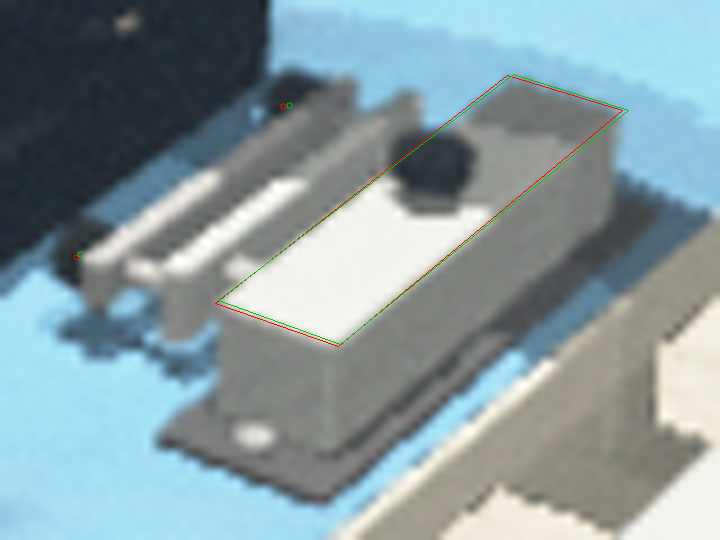

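View pics/k_side.png

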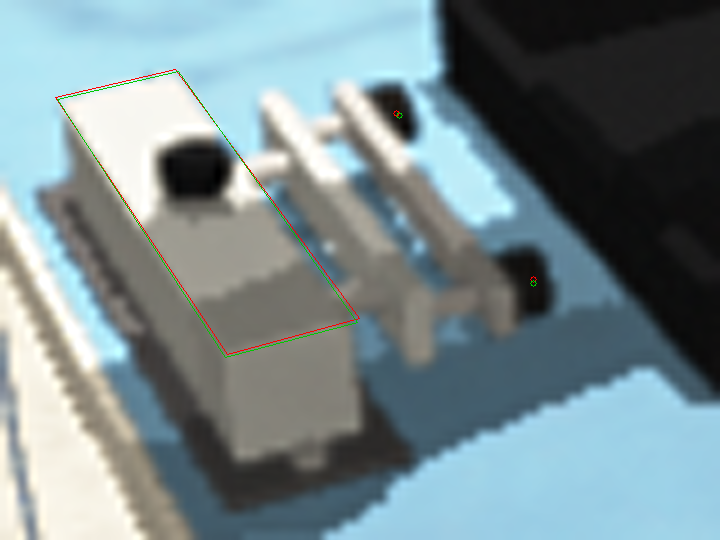

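Request:
carry_out:
  motion: [-0.04,-0.007,0,0,0,-0.0004,-1,-0.09,-0.014,0,0,0,-0.0008,-1,-0.14,-0.022,0,0,0,-0.0012,-1,-0.18,-0.03,0,0,0,-0.0015,-1,-0.21,-0.037,0,0,0,-0.0017,-1]

```text
clock: 7.92
eef_pos: [0.5001, 0.0846, 0.0089]
ee_rot: [-0.008, 0.707, 0.009, 0.707]
wrist_force: [3.7, 1.1, -0.6]
grip_width: 1.001
```

Run:
```python
from h import *
from cell import eyes
import pickle
D={}
for n in ("scene","side"):
    p=eyes.get_image(n); D[n]=p
    c=p["frame"][...,::-1].astype(float)/255; p["g"]=(c**.5*255).astype(np.uint8)
cv2.imwrite("pics/l_scene.png",cv2.resize(D["scene"]["g"][195:265,310:400],None,fx=8,fy=8,interpolation=cv2.INTER_CUBIC))
cv2.imwrite("pics/l_side.png",cv2.resize(D["side"]["g"][190:260,200:290],None,fx=8,fy=8,interpolation=cv2.INTER_CUBIC))
st()
```

```text
t 8.02 pos [0.4996 0.0845 0.0088] jawyaw(from y) 1.41 x [-0.001  0.001 -1.   ] F [1.45 0.65 1.49] T [ 0.1  -0.21 -0.05] w 1.004 q [-0.05  0.38 -0.21  1.93  0.1   0.85  1.28]
```

View pics/l_scene.png

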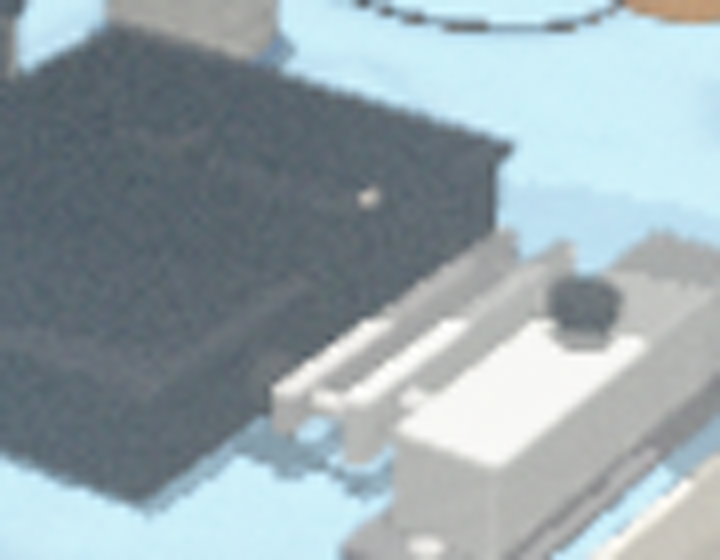

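View pics/l_side.png

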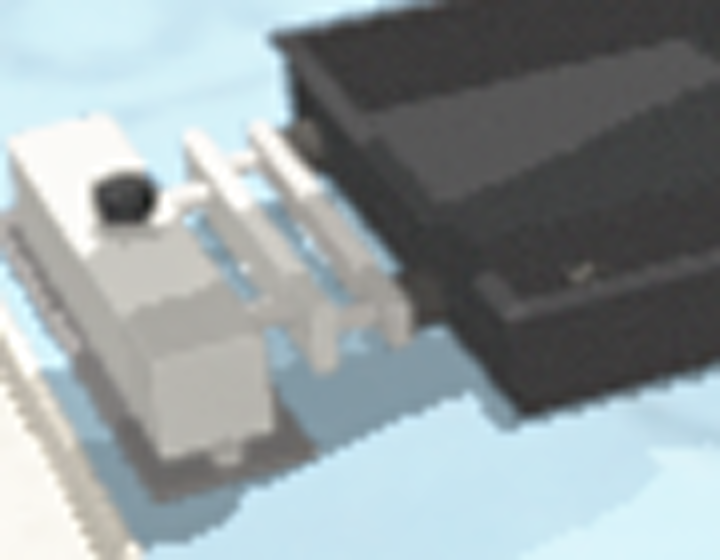

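Request:
carry_out:
  motion: [-0.01,-0.001,0,0,0,0,-1,-0.02,-0.002,0,0,0,0,-1,-0.03,-0.003,0,0,0,0,-1,-0.04,-0.004,0,0,0,0,-1,-0.05,-0.005,0,0,0,0,-1]

```text
clock: 8.43
eef_pos: [0.4948, 0.084, 0.0088]
ee_rot: [-0.008, 0.707, 0.009, 0.707]
wrist_force: [4.6, -0.2, -0.2]
grip_width: 1.0
```

Request:
carry_out:
  motion: [-0.006,-0.001,0,0,0,0,-1,-0.012,-0.001,0,0,0,0,-1,-0.018,-0.002,0,0,0,0,-1,-0.024,-0.002,0,0,0,0,-1,-0.03,-0.003,0,0,0,0,-1]

```text
clock: 8.85
eef_pos: [0.492, 0.0836, 0.0089]
ee_rot: [-0.008, 0.707, 0.009, 0.707]
wrist_force: [6.4, 0.6, -1.7]
grip_width: 1.002
```

Request:
carry_out:
  motion: [-0.002,0,0,0,0,0,-1,-0.004,0,0,0,0,0,-1,-0.006,0,0,0,0,0,-1,-0.008,0,0,0,0,0,-1,-0.01,0,0,0,0,0,-1]

```text
clock: 9.27
eef_pos: [0.4916, 0.0835, 0.009]
ee_rot: [-0.008, 0.707, 0.009, 0.707]
wrist_force: [6.3, -0.1, -1.8]
grip_width: 0.999
```

Run:
```python
from h import *
st()
```

```text
t 9.27 pos [0.4916 0.0835 0.009 ] jawyaw(from y) 1.37 x [ 0.001  0.001 -1.   ] F [ 6.33 -0.14 -1.77] T [ 0.02 -1.44 -0.16] w 0.999 q [-0.05  0.36 -0.21  1.95  0.1   0.84  1.28]
```

Request:
carry_out:
  motion: [-0.002,0,0,0,0,0,-1,-0.004,0,0,0,0,0,-1,-0.006,0,0,0,0,0,-1,-0.008,0,0,0,0,0,-1,-0.01,0,0,0,0,0,-1]

```text
clock: 9.68
eef_pos: [0.4915, 0.0833, 0.0092]
ee_rot: [-0.008, 0.706, 0.009, 0.708]
wrist_force: [7.5, 0.4, -4.6]
grip_width: 0.997
```

Run:
```python
from h import *
st()
```

```text
t 9.68 pos [0.4915 0.0833 0.0092] jawyaw(from y) 1.34 x [ 0.003  0.001 -1.   ] F [ 7.52  0.38 -4.56] T [-0.12 -1.51 -0.2 ] w 0.997 q [-0.05  0.36 -0.21  1.95  0.1   0.83  1.28]
```

Request:
carry_out:
  motion: [-0.012,0,0,0,0,0,-1,-0.014,0,0,0,0,0,-1,-0.016,0,0,0,0,0,-1,-0.018,0,0,0,0,0,-1,-0.02,-0.001,0,0,0,0,-1]

```text
clock: 10.1
eef_pos: [0.4909, 0.0831, 0.0097]
ee_rot: [-0.008, 0.705, 0.008, 0.709]
wrist_force: [9.4, 0.3, -2.6]
grip_width: 1.003
```

Run:
```python
from h import *
st()
```

```text
t 10.1 pos [0.4909 0.0831 0.0097] jawyaw(from y) 1.30 x [ 0.005  0.001 -1.   ] F [ 9.41  0.3  -2.56] T [ 0.01 -1.8  -0.23] w 1.003 q [-0.05  0.36 -0.21  1.96  0.1   0.83  1.28]
```

Request:
carry_out:
  motion: [-0.012,0,0,0,0.0012,-0.0004,-1,-0.014,0,-0.002,0,0.0012,-0.0008,-1,-0.016,0,-0.004,0,0.0012,-0.0012,-1,-0.018,0,-0.004,0,0.0012,-0.0012,-1,-0.02,-0.001,-0.004,0,0.0012,-0.0012,-1]

```text
clock: 10.52
eef_pos: [0.4907, 0.0829, 0.0099]
ee_rot: [-0.005, 0.707, 0.006, 0.708]
wrist_force: [9.9, -0.6, -3.6]
grip_width: 1.0
```

Run:
```python
from h import *
st()
```

```text
t 10.52 pos [0.4907 0.0829 0.0099] jawyaw(from y) 0.89 x [ 0.001  0.002 -1.   ] F [ 9.93 -0.56 -3.64] T [ 0.06 -1.96  0.46] w 1.0 q [-0.05  0.36 -0.21  1.95  0.1   0.84  1.27]
```

Request:
carry_out:
  motion: [-0.012,0,0,0,0.0004,0.0004,-1,-0.015,0,-0.004,0,0.0004,0.0007,-1,-0.018,0,-0.008,0,0.0004,0.0007,-1,-0.02,0,-0.008,0,0.0004,0.0007,-1,-0.022,0,-0.008,0,0.0004,0.0007,-1]

```text
clock: 10.93
eef_pos: [0.4905, 0.0831, 0.0098]
ee_rot: [-0.006, 0.706, 0.008, 0.708]
wrist_force: [10.9, 0.5, -1.6]
grip_width: 1.003
```

Run:
```python
from h import *
st()
```

```text
t 10.93 pos [0.4905 0.0831 0.0098] jawyaw(from y) 1.14 x [ 0.003  0.002 -1.   ] F [10.9   0.49 -1.62] T [ 0.14 -2.07  0.09] w 1.003 q [-0.05  0.36 -0.21  1.96  0.1   0.83  1.28]
```

Request:
carry_out:
  motion: [-0.021,0,0,0,0.0006,0.0001,-1,-0.023,0,-0.004,0,0.0006,0.0001,-1,-0.025,0,-0.006,0,0.0006,0.0001,-1,-0.027,0,-0.006,0,0.0006,0.0001,-1,-0.029,0,-0.006,0,0.0006,0.0001,-1]

```text
clock: 11.35
eef_pos: [0.4901, 0.0831, 0.0101]
ee_rot: [-0.006, 0.706, 0.008, 0.708]
wrist_force: [11.7, -0.4, -1.6]
grip_width: 1.0
```

Run:
```python
from h import *
st()
```

```text
t 11.35 pos [0.4901 0.0831 0.0101] jawyaw(from y) 1.16 x [ 0.004  0.003 -1.   ] F [11.69 -0.42 -1.59] T [ 0.07 -2.28  0.04] w 1.0 q [-0.05  0.35 -0.21  1.96  0.1   0.83  1.28]
```

Request:
carry_out:
  motion: [-0.027,0,0,0,0.0006,0,-1,-0.029,0,-0.006,0,0.0008,0,-1,-0.031,0,-0.01,0,0.0008,0,-1,-0.033,0,-0.01,0,0.0008,0,-1,-0.035,0,-0.01,0,0.0008,0,-1]

```text
clock: 11.77
eef_pos: [0.4897, 0.0831, 0.0103]
ee_rot: [-0.006, 0.705, 0.008, 0.709]
wrist_force: [12.5, 0.3, -2.6]
grip_width: 0.998
```

Run:
```python
from h import *
from cell import eyes
st()
p=eyes.get_image("side"); c=((p["frame"][...,::-1]/255.)**.5*255).astype(np.uint8)
cv2.imwrite("pics/m_side.png",cv2.resize(c[165:260,200:340],None,fx=5.5,fy=5.5,interpolation=cv2.INTER_CUBIC))
```

```text
t 11.77 pos [0.4897 0.0831 0.0103] jawyaw(from y) 1.13 x [ 0.005  0.003 -1.   ] F [12.5   0.26 -2.63] T [-0.01 -2.6   0.15] w 0.998 q [-0.05  0.35 -0.21  1.96  0.09  0.83  1.28]
```

View pics/m_side.png

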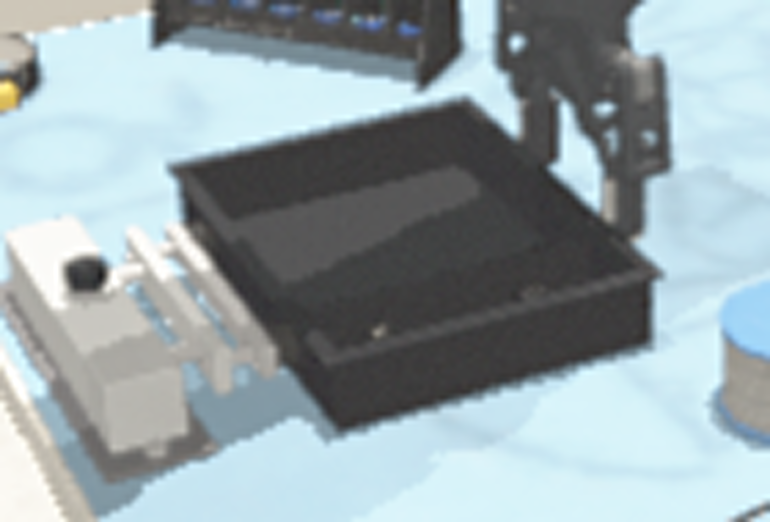

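Request:
carry_out:
  motion: [-0.032,0,0,0,0.0008,0,-1,-0.034,0,-0.006,0,0.001,0,-1,-0.036,0,-0.012,0,0.001,0,-1,-0.037,0,-0.012,0,0.001,0,-1,-0.038,0,-0.012,0,0.001,0,-1]

```text
clock: 12.23
eef_pos: [0.4894, 0.0832, 0.0105]
ee_rot: [-0.005, 0.705, 0.008, 0.709]
wrist_force: [13.6, 0.1, -2.1]
grip_width: 0.999
```

Run:
```python
from h import *
st()
```

```text
t 12.23 pos [0.4894 0.0832 0.0105] jawyaw(from y) 1.11 x [ 0.005  0.004 -1.   ] F [13.64  0.1  -2.05] T [-0.12 -2.77  0.15] w 0.999 q [-0.05  0.35 -0.21  1.96  0.09  0.83  1.28]
```

Request:
carry_out:
  motion: [-0.036,0,-0.01,0,0.001,0.0001,-1,-0.036,0,-0.01,0,0.001,0.0001,-1,-0.036,0,-0.01,0,0.001,0.0001,-1,-0.036,0,-0.01,0,0.001,0.0001,-1,-0.036,0,-0.01,0,0.001,0.0001,-1]

```text
clock: 12.65
eef_pos: [0.4894, 0.0831, 0.0109]
ee_rot: [-0.005, 0.705, 0.009, 0.709]
wrist_force: [12.9, -0.5, -2.0]
grip_width: 1.003
```

Request:
carry_out:
  motion: [-0.036,0,-0.01,0,0.001,0.0001,-1,-0.036,0,-0.01,0,0.001,0.0001,-1,-0.036,0,-0.01,0,0.001,0.0001,-1,-0.036,0,-0.01,0,0.001,0.0001,-1,-0.036,0,-0.01,0,0.001,0.0001,-1]

```text
clock: 13.07
eef_pos: [0.4893, 0.0832, 0.0112]
ee_rot: [-0.005, 0.705, 0.009, 0.709]
wrist_force: [13.1, 0.1, -2.0]
grip_width: 0.998
```

Run:
```python
from h import *
st()
```

```text
t 13.07 pos [0.4893 0.0832 0.0112] jawyaw(from y) 1.15 x [ 0.007  0.006 -1.   ] F [13.09  0.14 -1.98] T [-0.21 -2.66  0.05] w 0.998 q [-0.05  0.35 -0.21  1.96  0.09  0.83  1.28]
```

Request:
carry_out:
  motion: [-0.036,0,-0.014,-0.0006,0.0012,0.0001,-1,-0.036,0,-0.014,-0.0006,0.0012,0.0001,-1,-0.036,0,-0.014,-0.0006,0.0012,0.0001,-1,-0.036,0,-0.014,-0.0006,0.0012,0.0001,-1,-0.036,0,-0.014,-0.0006,0.0012,0.0001,-1]

```text
clock: 13.48
eef_pos: [0.4893, 0.0831, 0.0112]
ee_rot: [-0.006, 0.705, 0.008, 0.709]
wrist_force: [13.6, -0.5, -2.0]
grip_width: 0.998
```

Request:
carry_out:
  motion: [-0.036,0,-0.014,-0.0006,0.0012,0.0001,-1,-0.036,0,-0.014,-0.0006,0.0012,0.0001,-1,-0.036,0,-0.014,-0.0006,0.0012,0.0001,-1,-0.036,0,-0.014,-0.0006,0.0012,0.0001,-1,-0.036,0,-0.014,-0.0006,0.0012,0.0001,-1]

```text
clock: 13.9
eef_pos: [0.4892, 0.083, 0.0112]
ee_rot: [-0.007, 0.705, 0.007, 0.709]
wrist_force: [13.9, -0.2, -2.3]
grip_width: 1.0
```

Run:
```python
from h import *
from cell import eyes
st()
p=eyes.get_image("wrist"); cv2.imwrite("pics/n_wrist.png",p["frame"][:,:,::-1])
st()
```

```text
t 13.9 pos [0.4892 0.083  0.0112] jawyaw(from y) 1.14 x [ 0.005 -0.    -1.   ] F [13.91 -0.23 -2.27] T [ 0.16 -2.7   0.12] w 1.0 q [-0.05  0.35 -0.21  1.96  0.1   0.83  1.28]
t 13.95 pos [0.4892 0.083  0.0112] jawyaw(from y) 1.14 x [ 0.005 -0.    -1.   ] F [13.69 -0.99 -2.21] T [ 0.12 -2.69  0.12] w 0.998 q [-0.05  0.35 -0.21  1.96  0.1   0.83  1.28]
```

View pics/n_wrist.png

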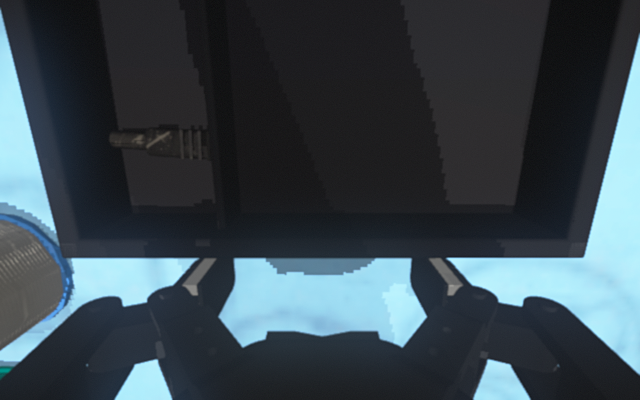

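Request:
carry_out:
  motion: [-0.031,0,-0.012,0,0.001,0,-1,-0.026,0,-0.01,0,0.0008,0,-1,-0.021,0,-0.008,0,0.0006,0,-1,-0.016,0,-0.006,0,0.0006,0,-1,-0.011,0,-0.004,0,0.0004,0,-1]

```text
clock: 14.37
eef_pos: [0.4895, 0.083, 0.0112]
ee_rot: [-0.007, 0.705, 0.007, 0.709]
wrist_force: [9.1, -0.0, -3.5]
grip_width: 0.998
```

Run:
```python
from h import *
st()
```

```text
t 14.37 pos [0.4895 0.083  0.0112] jawyaw(from y) 1.13 x [ 0.005  0.    -1.   ] F [ 9.09 -0.03 -3.46] T [ 0.25 -1.66  0.09] w 0.998 q [-0.05  0.35 -0.21  1.96  0.1   0.83  1.28]
```

Request:
carry_out:
  motion: [-0.01,0,-0.003,0,0.0004,0,-1,-0.006,0,-0.002,0,0.0004,0,-1,-0.002,0,0,0,0.0003,0,-1,0.002,0,0,0,0.0003,0,-1,0.006,0,0,0,0.0003,0,-1]

```text
clock: 14.78
eef_pos: [0.4903, 0.083, 0.0111]
ee_rot: [-0.007, 0.706, 0.007, 0.708]
wrist_force: [5.2, 0.6, -4.0]
grip_width: 1.002
```

Request:
carry_out:
  motion: [0,0,0,0,0.0003,0,-1,0.004,0,0,0,0.0003,0,-1,0.008,0,0,0,0.0003,0,-1,0.012,0,0,0,0.0003,0,-1,0.016,0,0,0,0.0003,0,-1]

```text
clock: 15.2
eef_pos: [0.4911, 0.0829, 0.0107]
ee_rot: [-0.007, 0.707, 0.007, 0.707]
wrist_force: [0.9, -0.4, -1.1]
grip_width: 1.0
```

Run:
```python
from h import *
st()
```

```text
t 15.2 pos [0.4911 0.0829 0.0107] jawyaw(from y) 1.15 x [ 0.  0. -1.] F [ 0.87 -0.39 -1.1 ] T [ 0.04 -0.1   0.04] w 1.0 q [-0.05  0.36 -0.21  1.95  0.1   0.84  1.28]
```

Request:
carry_out:
  motion: [0.01,0,0,0,0,0,-1,0.03,0.001,0,0,0,0,-1,0.07,0.001,0,0,0,0,-1,0.14,0.002,0,0,0,0,-1,0.2,0.004,0,0,0,0,-1]

```text
clock: 15.62
eef_pos: [0.5118, 0.0832, 0.0108]
ee_rot: [-0.007, 0.707, 0.007, 0.707]
wrist_force: [-0.1, 0.7, 0.3]
grip_width: 0.999
```

Run:
```python
from h import *
from cell import eyes,outline_of
import pickle
D={}
for n in ("side","scene"):
    p=eyes.get_image(n); c=((p["frame"][...,::-1]/255.)**.5*255).astype(np.uint8)
    D[n]=p
    if n=="side": cv2.imwrite("pics/o_side.png",cv2.resize(c[165:260,200:340],None,fx=5.5,fy=5.5,interpolation=cv2.INTER_CUBIC))
    else: cv2.imwrite("pics/o_scene.png",cv2.resize(c[180:265,310:410],None,fx=7,fy=7,interpolation=cv2.INTER_CUBIC))
    p["reels"]=[(round(a["p"],2),a["uv"],a["mask"]) for a in outline_of(p,"solder_reel")]
    for a in p["reels"]: print(n,a[:2],a[2].sum())
pickle.dump(D,open("o.pkl","wb"))
st()
```

```text
side (0.93, [379.4, 254.3]) 583
side (0.76, [342.8, 233.7]) 781
side (0.7, [380.4, 228.3]) 454
scene (0.75, [348.0, 180.2]) 211
scene (0.67, [315.0, 187.9]) 120
scene (0.62, [333.0, 192.5]) 399
t 15.82 pos [0.5112 0.0833 0.0106] jawyaw(from y) 1.14 x [-0.  0. -1.] F [ 0.17  0.51 -0.26] T [ 0.01  0.02 -0.01] w 1.002 q [-0.05  0.39 -0.2   1.9   0.1   0.86  1.28]
```

View pics/o_side.png

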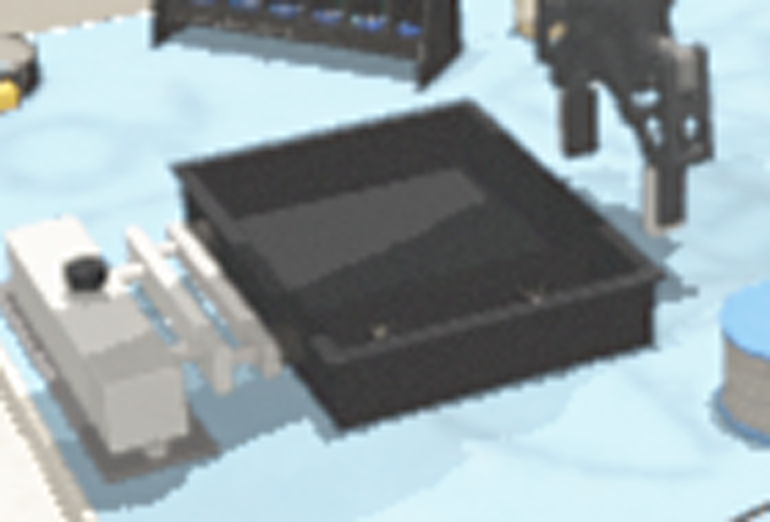

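View pics/o_scene.png

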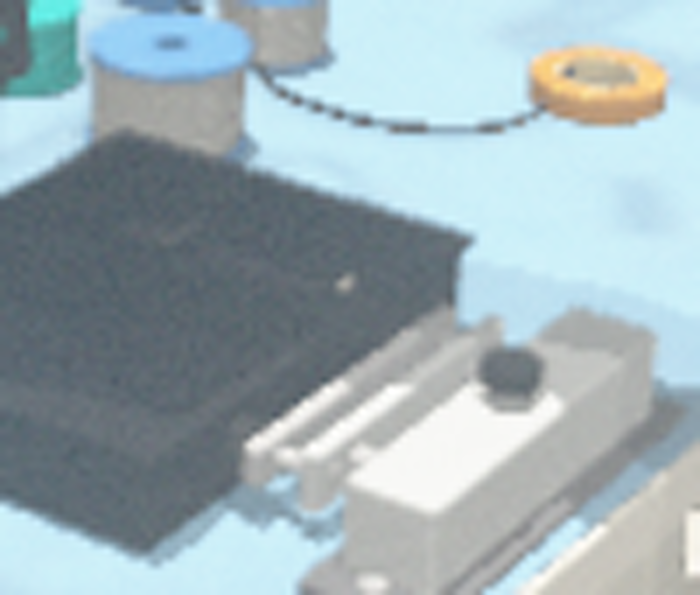

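Run:
```python
from h import *
import pickle
d=pickle.load(open("d.pkl","rb")); a=pickle.load(open("a.pkl","rb")); o=pickle.load(open("o.pkl","rb"))
crop(d,0,140,230,280,"p_reel.png",3.4)
# blue-top centroid small reel in each
def blue(p,x0,y0,x1,y1):
    f=p["frame"].astype(int); m=np.zeros((400,640),bool); m[y0:y1,x0:x1]=True
    hsv=cv2.cvtColor(p["frame"],cv2.COLOR_RGB2HSV)
    m&=(abs(hsv[...,0].astype(int)-107)<9)&(hsv[...,1]>130)
    n,l,s,c=cv2.connectedComponentsWithStats(m.astype(np.uint8)); i=1+s[1:,4].argmax()
    b=s[i]; cen=[b[0]+(b[2]-1)/2,b[1]+(b[3]-1)/2]
    return np.array(cen),c[i],b
for n,p,r in (("d",d,(60,160,118,210)),("a_side",a["side"],(360,236,395,262)),("a_scene",a["scene"],(338,172,362,185)),("o_side",o["side"],(360,236,395,262)),("a_wrist",a["wrist"],(228,308,275,345))):
    c1,c2,b=blue(p,*r); print(n,b,c1,onplane(p,c1,.036).round(4),onplane(p,c2,.036).round(4))
```

```text
d [  64  165   45   42 1450] [ 86.  185.5] [ 0.5309 -0.2102  0.036 ] [ 0.5306 -0.2103  0.036 ]
a_side [367 241  24  14 259] [378.5 247.5] [ 0.5291 -0.2129  0.036 ] [ 0.5294 -0.2121  0.036 ]
a_scene [338 172  19   9 141] [347. 176.] [ 0.5397 -0.2143  0.036 ] [ 0.5413 -0.2148  0.036 ]
o_side [367 241  24  14 260] [378.5 247.5] [ 0.5291 -0.2129  0.036 ] [ 0.5295 -0.2121  0.036 ]
a_wrist [234 313  40  32 972] [253.5 328.5] [ 0.532  -0.2066  0.036 ] [ 0.5296 -0.207   0.036 ]
```

View pics/p_reel.png

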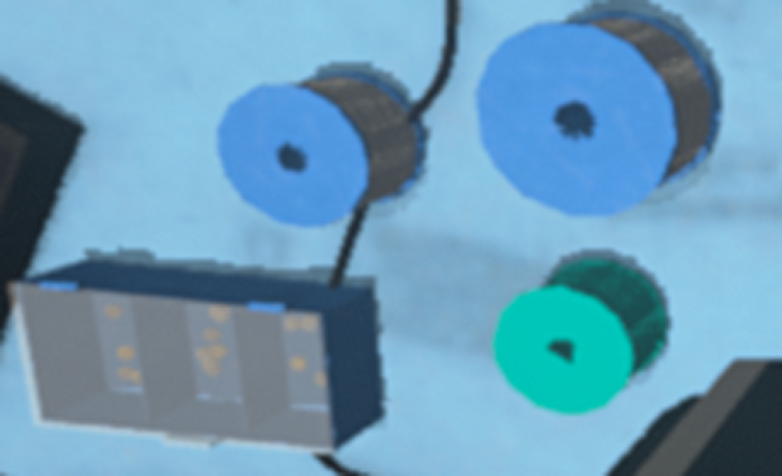

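Request:
carry_out:
  motion: [0,0,0.2,0,0,0,-1,0,0,0.5,0,0,0,-1,0.02,-0.1,0.8,0,0,0,-1,0.02,-0.4,1,0,0,0,-1,0.02,-0.7,1,0,0,0,-1]

```text
clock: 16.23
eef_pos: [0.5159, 0.0144, 0.1155]
ee_rot: [-0.008, 0.704, 0.009, 0.71]
wrist_force: [0.6, 0.1, -0.1]
grip_width: 0.999
```

Request:
carry_out:
  motion: [0.05,-0.4,0.2,0,0,0,-1,0.1,-0.8,0.3,0,0,0,-1,0.15,-1,0.4,0,0,0,-1,0.15,-1,0.4,0,0,0,-1,0.15,-1,0.4,0,0,0,-1]

```text
clock: 16.65
eef_pos: [0.531, -0.0875, 0.156]
ee_rot: [-0.007, 0.704, 0.007, 0.71]
wrist_force: [-0.8, 1.4, -0.1]
grip_width: 1.0
```

Run:
```python
from h import *
st()
```

```text
t 16.65 pos [ 0.531  -0.0875  0.156 ] jawyaw(from y) 1.13 x [ 0.009  0.001 -1.   ] F [-0.81  1.44 -0.14] T [ 0.02 -0.01 -0.03] w 1.0 q [ 0.2   0.25 -0.11  1.72  0.03  1.17  1.67]
```

Request:
carry_out:
  motion: [0,-0.4,0,0,0.0014,0,-1,0,-0.8,0,0,0.0014,0,-1,0,-1,0,0,0.0014,0,-1,0,-1,0,0,0.0014,0,-1,0,-1,0,0,0.0014,0,-1]

```text
clock: 17.07
eef_pos: [0.5304, -0.1873, 0.1551]
ee_rot: [-0.006, 0.708, 0.007, 0.706]
wrist_force: [0.4, 1.2, 0.2]
grip_width: 0.998
```

Request:
carry_out:
  motion: [0,-0.12,0,0,0,0,-1,0,-0.22,-0.1,0,0,0,-1,0,-0.22,-0.3,0,0,0,-1,0,-0.22,-0.5,0,0,0,-1,0,-0.22,-0.5,0,0,0,-1]

```text
clock: 17.48
eef_pos: [0.5277, -0.2083, 0.1003]
ee_rot: [-0.006, 0.71, 0.008, 0.704]
wrist_force: [-0.4, 0.4, 0.0]
grip_width: 1.0
```

Run:
```python
from h import *
from cell import eyes
import pickle
p=eyes.get_image("wrist"); cv2.imwrite("pics/q_wrist.png",p["frame"][:,:,::-1]); pickle.dump(p,open("q.pkl","wb"))
st()
hsv=cv2.cvtColor(p["frame"],cv2.COLOR_RGB2HSV); m=(abs(hsv[...,0].astype(int)-107)<9)&(hsv[...,1]>130)
n,l,s,c=cv2.connectedComponentsWithStats(m.astype(np.uint8))
for i in range(1,n):
    b=s[i]
    if b[4]>400: cc=[b[0]+(b[2]-1)/2,b[1]+(b[3]-1)/2]; print(b,onplane(p,cc,.036).round(4),onplane(p,c[i],.036).round(4))
```

```text
t 17.53 pos [ 0.5286 -0.2084  0.1024] jawyaw(from y) 1.13 x [-0.007  0.003 -1.   ] F [-0.05  0.21 -0.15] T [ 0.02  0.01 -0.02] w 1.004 q [ 0.35  0.37 -0.04  1.69  0.01  1.09  1.9 ]
[ 411  140  125  105 8709] [ 0.5086 -0.0995  0.036 ] [ 0.5091 -0.0945  0.036 ]
[ 282  174   74   80 4266] [ 0.527 -0.211  0.036] [ 0.5291 -0.2111  0.036 ]
[ 234  271   81   23 1383] [ 0.584  -0.2449  0.036 ] [ 0.5833 -0.2448  0.036 ]
```

View pics/q_wrist.png

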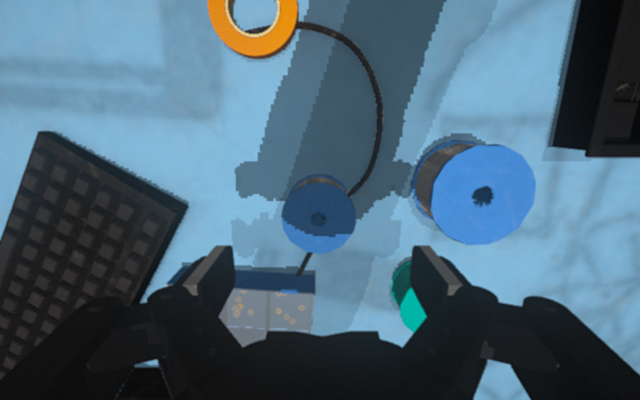

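Request:
carry_out:
  motion: [0.005,-0.026,-0.15,0,0,0,-1,0.005,-0.026,-0.3,0,0,0,-1,0.005,-0.026,-0.45,0,0,0,-1,0.005,-0.026,-0.6,0,0,0,-1,0.005,-0.026,-0.6,0,0,0,-1]

```text
clock: 17.95
eef_pos: [0.5279, -0.2102, 0.0405]
ee_rot: [-0.006, 0.711, 0.009, 0.704]
wrist_force: [-0.8, 0.9, -1.2]
grip_width: 1.004
```

Run:
```python
from h import *
from cell import eyes
p=eyes.get_image("wrist"); cv2.imwrite("pics/r_wrist.png",p["frame"][:,:,::-1]);
st()
```

```text
t 18.0 pos [ 0.5286 -0.2105  0.042 ] jawyaw(from y) 1.17 x [-0.009  0.004 -1.   ] F [ 0.04 -0.18  0.7 ] T [ 0.03 -0.04 -0.04] w 1.0 q [ 0.35  0.44 -0.03  1.74  0.02  0.97  1.9 ]
```

View pics/r_wrist.png

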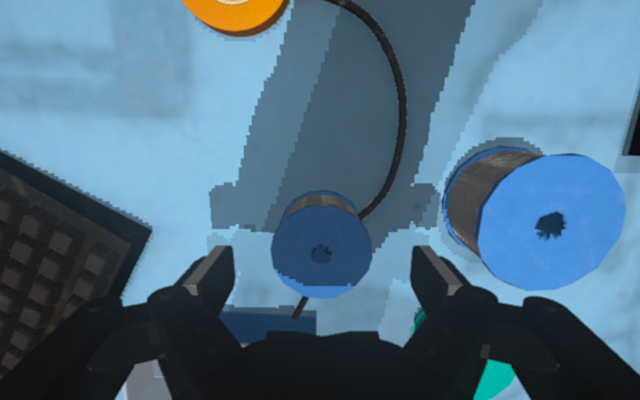

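Request:
carry_out:
  motion: [0.005,-0.004,-0.12,-0.0006,-0.0014,0,-1,0.005,-0.004,-0.24,-0.0006,-0.0014,0,-1,0.005,-0.004,-0.34,-0.0006,-0.0014,0,-1,0.005,-0.004,-0.385,-0.0006,-0.0014,0,-1,0.005,-0.004,-0.385,-0.0006,-0.0014,0,-1]

```text
clock: 18.42
eef_pos: [0.5284, -0.2106, 0.0024]
ee_rot: [-0.007, 0.708, 0.008, 0.706]
wrist_force: [-0.5, 0.2, -0.5]
grip_width: 0.998
```

Run:
```python
from h import *
st()
```

```text
t 18.42 pos [ 0.5284 -0.2106  0.0024] jawyaw(from y) 1.18 x [-0.002  0.001 -1.   ] F [-0.45  0.19 -0.52] T [0.04 0.   0.04] w 0.998 q [ 0.35  0.49 -0.03  1.77  0.02  0.89  1.9 ]
```

Request:
carry_out:
  motion: [0,0,0.005,0,0,0,0,0,0,0.005,0,0,0,0.3,0,0,0.005,0,0,0,0.6,0,0,0.005,0,0,0,1,0,0,0.005,0,0,0,1]

```text
clock: 18.83
eef_pos: [0.5291, -0.2109, 0.0039]
ee_rot: [-0.007, 0.707, 0.007, 0.707]
wrist_force: [-1.3, -0.5, 5.9]
grip_width: 0.642
```

Request:
carry_out:
  motion: [0,0,0,0,0,0,1,0,0,0,0,0,0,1,0,0,0,0,0,0,1,0,0,0,0,0,0,1,0,0,0,0,0,0,1]

```text
clock: 19.25
eef_pos: [0.5291, -0.211, 0.0039]
ee_rot: [-0.007, 0.707, 0.007, 0.707]
wrist_force: [-1.4, 0.3, 1.0]
grip_width: 0.641
```

Run:
```python
from h import *
from cell import eyes
p=eyes.get_image("side"); crop(p,330,190,450,290,"s_side.png",6)
st()
```

```text
t 19.3 pos [ 0.5291 -0.2109  0.0039] jawyaw(from y) 1.17 x [-0.  0. -1.] F [-0.39 -0.56  1.73] T [-0.01  0.16  0.03] w 0.642 q [ 0.35  0.48 -0.03  1.77  0.02  0.89  1.9 ]
```

View pics/s_side.png

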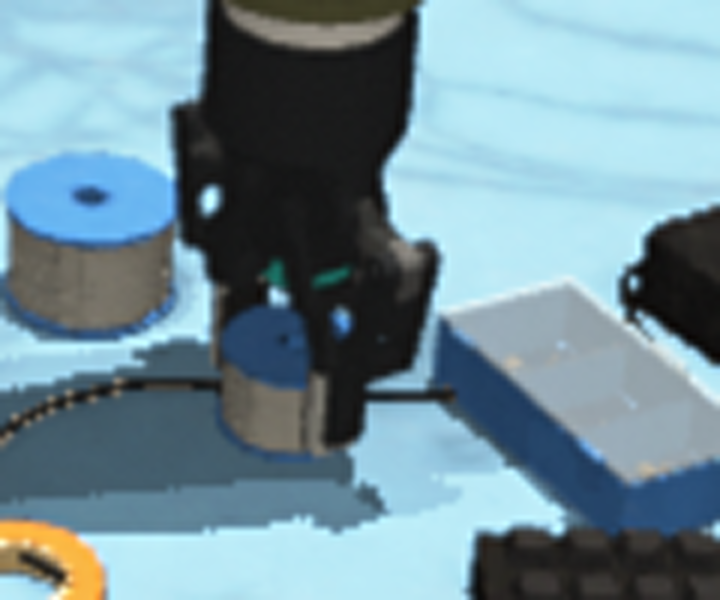

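Request:
carry_out:
  motion: [0,0,0.1,0,0,0,1,0,0,0.3,0,0,0,1,0,0,0.6,0,0,0,1,0,0,0.9,0,0,0,1,0,0,1,0,0,0,1]

```text
clock: 19.72
eef_pos: [0.5311, -0.2116, 0.1089]
ee_rot: [-0.008, 0.705, 0.007, 0.709]
wrist_force: [0.6, -1.4, -2.3]
grip_width: 0.635
```

Request:
carry_out:
  motion: [-0.05,0.15,0.1,0,0,0,1,-0.1,0.4,0.15,0,0,0,1,-0.2,0.65,0.2,0,0,0,1,-0.3,0.9,0.2,0,0,0,1,-0.35,1,0.2,0,0,0,1]

```text
clock: 20.13
eef_pos: [0.4951, -0.1076, 0.1289]
ee_rot: [-0.009, 0.705, 0.009, 0.709]
wrist_force: [-0.1, 1.3, -2.8]
grip_width: 0.642
```

Request:
carry_out:
  motion: [-0.1,0.25,0,0,0,0,1,-0.15,0.5,0,0,0,0,1,-0.25,0.75,0,0,0,0,1,-0.33,1,0,0,0,0,1,-0.35,1,0,0,0,0,1]

```text
clock: 20.55
eef_pos: [0.4586, -0.0024, 0.1286]
ee_rot: [-0.01, 0.706, 0.012, 0.708]
wrist_force: [-0.2, 0.0, -2.6]
grip_width: 0.638
```

Run:
```python
from h import *
st()
```

```text
t 20.55 pos [ 0.4586 -0.0024  0.1286] jawyaw(from y) 1.77 x [ 0.004  0.002 -1.   ] F [-0.17  0.01 -2.58] T [0.02 0.01 0.03] w 0.638 q [ 0.11  0.12 -0.18  1.95  0.02  1.08  1.52]
```

Request:
carry_out:
  motion: [-0.05,0.25,0,0,0.0006,-0.001,1,-0.15,0.5,0,0,0.0006,-0.0017,1,-0.25,0.75,0,0,0.0006,-0.0017,1,-0.3,0.95,0,0,0.0006,-0.0017,1,-0.32,1,0,0,0.0006,-0.0017,1]

```text
clock: 20.97
eef_pos: [0.4254, 0.1009, 0.1285]
ee_rot: [-0.008, 0.707, 0.01, 0.707]
wrist_force: [0.6, 0.5, -2.4]
grip_width: 0.64
```

Request:
carry_out:
  motion: [-0.01,0.06,0,0,0,0,1,-0.02,0.12,0,0,0,0,1,-0.02,0.12,-0.1,0,0,0,1,-0.02,0.12,-0.2,0,0,0,1,-0.02,0.12,-0.3,0,0,0,1]

```text
clock: 21.38
eef_pos: [0.4234, 0.1118, 0.0972]
ee_rot: [-0.007, 0.707, 0.009, 0.707]
wrist_force: [0.6, -0.3, -3.4]
grip_width: 0.639
```

Run:
```python
from h import *
from cell import eyes
import pickle
D={}
for n in("wrist","side","scene"):
    p=eyes.get_image(n); D[n]=p
    c=((p["frame"][...,::-1]/255.)**.5*255).astype(np.uint8)
    if n=="wrist": cv2.imwrite("pics/t_wrist.png",c)
    if n=="side": cv2.imwrite("pics/t_side.png",cv2.resize(c[130:260,200:340],None,fx=4.5,fy=4.5,interpolation=cv2.INTER_CUBIC))
    if n=="scene": cv2.imwrite("pics/t_scene.png",cv2.resize(c[140:265,270:410],None,fx=4.5,fy=4.5,interpolation=cv2.INTER_CUBIC))
st()
```

```text
t 21.53 pos [0.4225 0.1118 0.097 ] jawyaw(from y) 1.34 x [-0.004  0.002 -1.   ] F [-0.3   0.2  -0.74] T [-0.02 -0.03  0.03] w 0.64 q [-0.05  0.12 -0.3   2.02  0.04  1.01  1.23]
```

View pics/t_wrist.png

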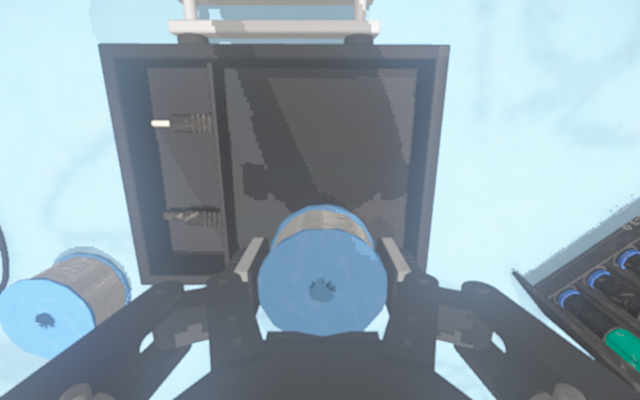

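View pics/t_side.png

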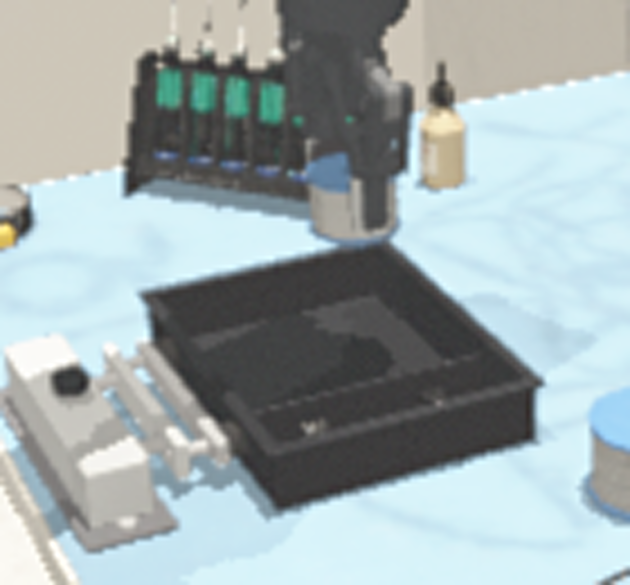

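View pics/t_scene.png

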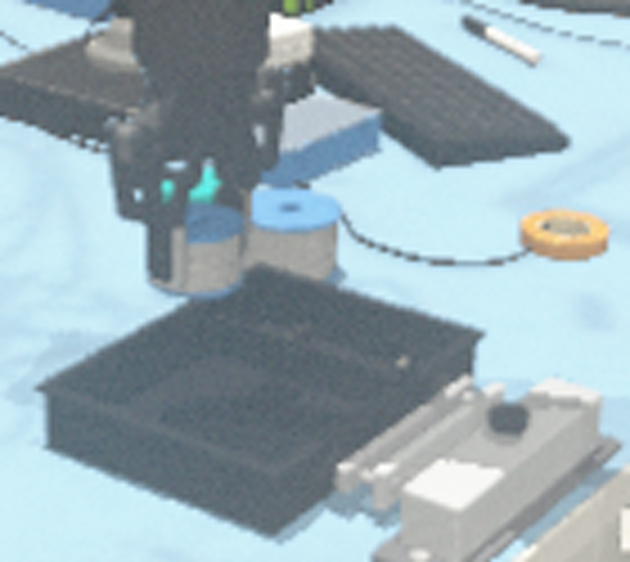

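Request:
carry_out:
  motion: [0.005,-0.005,-0.2,0,-0.0004,0,1,0.005,-0.005,-0.4,0,-0.0004,0,1,0.005,-0.005,-0.6,0,-0.0006,0,1,0.005,-0.005,-0.75,0,-0.0006,0,1,0.005,-0.005,-0.78,0,-0.0006,0,1]

```text
clock: 21.95
eef_pos: [0.4215, 0.1105, 0.0169]
ee_rot: [-0.008, 0.708, 0.008, 0.706]
wrist_force: [-0.1, 0.2, -1.3]
grip_width: 0.641
```

Run:
```python
from h import *
st()
```

```text
t 21.95 pos [0.4215 0.1105 0.0169] jawyaw(from y) 1.30 x [-0.004  0.001 -1.   ] F [-0.06  0.17 -1.35] T [-0.02  0.03 -0.01] w 0.641 q [-0.06  0.24 -0.29  2.1   0.09  0.82  1.18]
```

Request:
carry_out:
  motion: [0.005,0,-0.03,0,-0.0006,0,1,0.005,0,-0.05,0,-0.0006,0,1,0.005,0,-0.07,0,-0.0006,0,1,0.005,0,-0.08,0,-0.0006,0,1,0.005,0,-0.085,0,-0.0006,0,1]

```text
clock: 22.37
eef_pos: [0.4225, 0.1106, 0.0089]
ee_rot: [-0.008, 0.707, 0.008, 0.708]
wrist_force: [0.2, -0.5, -2.1]
grip_width: 0.634
```

Run:
```python
from h import *
st()
```

```text
t 22.37 pos [0.4225 0.1106 0.0089] jawyaw(from y) 1.30 x [ 0.001  0.001 -1.   ] F [ 0.17 -0.47 -2.13] T [-0.05  0.01 -0.04] w 0.634 q [-0.07  0.26 -0.29  2.1   0.1   0.79  1.18]
```

Request:
carry_out:
  motion: [0,0,-0.004,0,0,0,1,0,0,-0.008,0,0,0,1,0,0,-0.011,0,0,0,1,0,0,-0.014,0,0,0,1,0,0,-0.014,0,0,0,1]

```text
clock: 22.78
eef_pos: [0.4228, 0.1107, 0.0079]
ee_rot: [-0.008, 0.706, 0.008, 0.708]
wrist_force: [-0.5, -0.5, 3.2]
grip_width: 0.641
```

Run:
```python
from h import *
st()
```

```text
t 22.78 pos [0.4228 0.1107 0.0079] jawyaw(from y) 1.30 x [ 0.002  0.001 -1.   ] F [-0.52 -0.51  3.22] T [-0.13  0.22 -0.03] w 0.641 q [-0.07  0.26 -0.29  2.1   0.1   0.79  1.18]
```

Request:
carry_out:
  motion: [0,0,0,0,0,0,0,0,0,0,0,0,0,-0.3,0,0,0,0,0,0,-0.6,0,0,0,0,0,0,-1,0,0,0,0,0,0,-1]

```text
clock: 23.2
eef_pos: [0.4229, 0.1107, 0.0079]
ee_rot: [-0.008, 0.706, 0.008, 0.708]
wrist_force: [0.0, 0.1, 0.1]
grip_width: 0.997
```

Request:
carry_out:
  motion: [0,0,0,0,0,0,-1,0,0,0,0,0,0,-1,0,0,0.04,0,0,0,-1,0,0,0.1,0,0,0,-1,0,0,0.2,0,0,0,-1]

```text
clock: 23.62
eef_pos: [0.4224, 0.1106, 0.0281]
ee_rot: [-0.008, 0.707, 0.008, 0.707]
wrist_force: [0.2, -0.2, 0.4]
grip_width: 0.999
```

Request:
carry_out:
  motion: [0,0,0.15,0,0,0,-1,0,0,0.35,0,0,0,-1,0,0,0.6,0,0,0,-1,0,0,0.9,0,0,0,-1,0,0,1,0,0,0,-1]

```text
clock: 24.03
eef_pos: [0.4243, 0.1114, 0.133]
ee_rot: [-0.007, 0.705, 0.009, 0.709]
wrist_force: [0.7, 0.5, 0.1]
grip_width: 1.002
```

Run:
```python
from h import *
from cell import eyes
import pickle
D={}
for n in("wrist","side","scene"):
    p=eyes.get_image(n); D[n]=p
    c=((p["frame"][...,::-1]/255.)**.5*255).astype(np.uint8)
    if n=="wrist": cv2.imwrite("pics/u_wrist.png",c)
    if n=="side": cv2.imwrite("pics/u_side.png",cv2.resize(c[130:300,200:400],None,fx=3.5,fy=3.5,interpolation=cv2.INTER_CUBIC))
    if n=="scene": cv2.imwrite("pics/u_scene.png",cv2.resize(c[140:265,190:420],None,fx=3.2,fy=3.2,interpolation=cv2.INTER_CUBIC))
pickle.dump(D,open("u.pkl","wb"))
st()
```

```text
t 24.18 pos [0.4231 0.1108 0.1294] jawyaw(from y) 1.30 x [ 0.004  0.002 -1.   ] F [ 0.28  0.21 -0.79] T [-0.04 -0.02 -0.  ] w 0.998 q [-0.04  0.08 -0.3   1.99  0.02  1.08  1.24]
```

View pics/u_wrist.png

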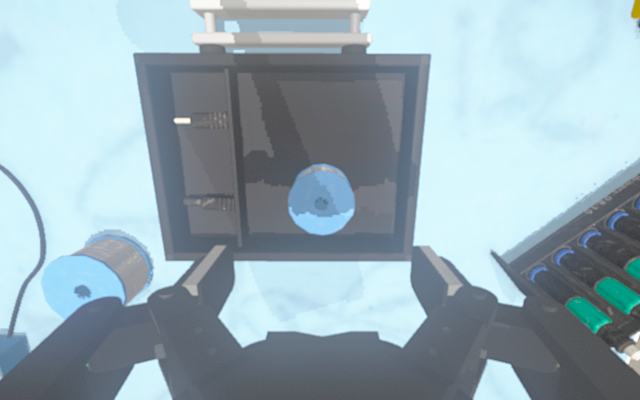

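View pics/u_side.png

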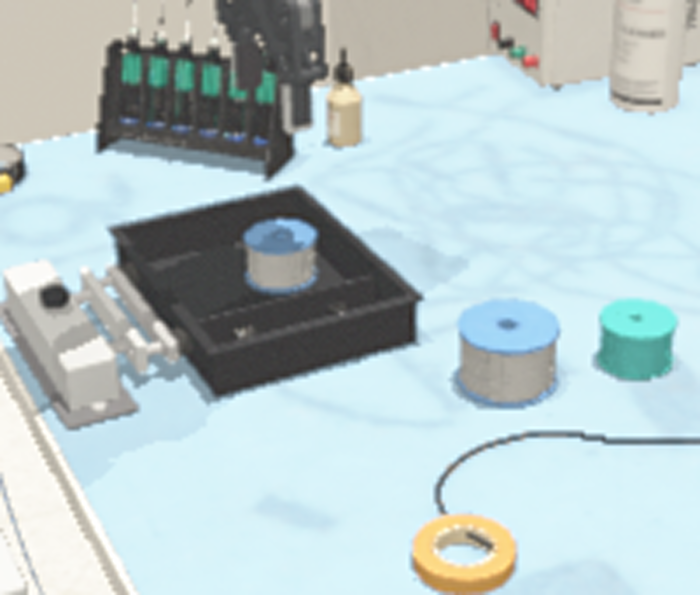

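View pics/u_scene.png

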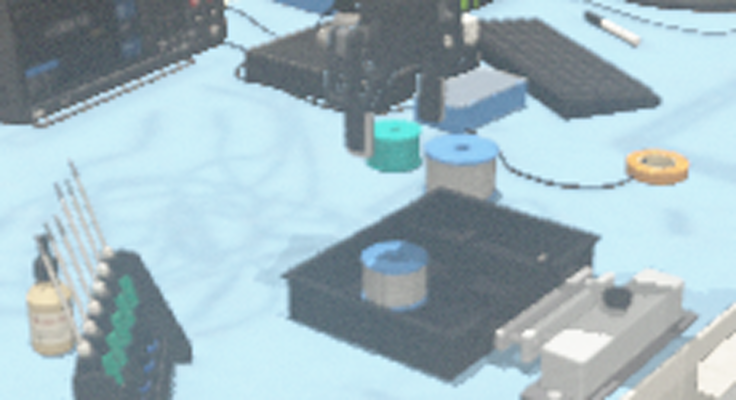

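Run:
```python
from h import *
import pickle
p=pickle.load(open("u.pkl","rb"))["wrist"]
c=((p["frame"][...,::-1]/255.)**.5*255).astype(np.uint8)
cv2.imwrite("pics/v.png",cv2.resize(c[0:75,120:280],None,fx=5,fy=5,interpolation=cv2.INTER_CUBIC))
cv2.imwrite("pics/w.png",cv2.resize(c[0:75,285:445],None,fx=5,fy=5,interpolation=cv2.INTER_CUBIC))
```

```text
(no output)
```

View pics/v.png

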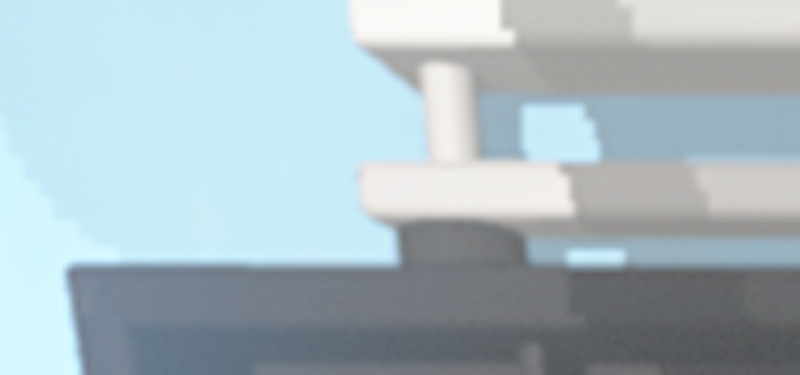

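View pics/w.png

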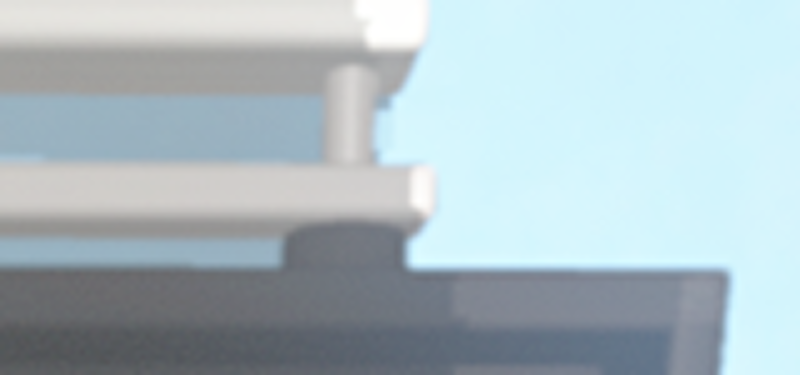

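Run:
```python
from h import *
import pickle
p=pickle.load(open("u.pkl","rb"))["wrist"]
L=onplane(p,[133.2,53.2],.04);R=onplane(p,[430.2,53.9],.04)
a=onplane(p,[212.2,50.6],.024);b=onplane(p,[353.6,50.8],.024)
print(L,R,np.linalg.norm(R-L),a,b,np.linalg.norm(b-a)); 
yw=lambda u,v:np.degrees(np.arctan2(-(v-u)[0],(v-u)[1]))
print("yaw tray",yw(L,R)); 
# bar front-top edge, front edge endpoints
e1=onplane(p,[(400+.5)/5-.5+120,(218+.5)/5-.5],.03); e2=onplane(p,[(400+.5)/5-.5+285,(222+.5)/5-.5],.03); print("bar yaw approx",yw(e1,e2))
c=(L+R)/2; d=(a+b)/2; th=np.radians(1.15); n=np.array([np.cos(th),np.sin(th)]); t=np.array([-n[1],n[0]])
print("tray lateral - buffers lateral mm",1000*((c-d)[:2]@t))
```

```text
[ 0.31489312 -0.02818608  0.04      ] [0.3102219  0.18712956 0.04      ] 0.21536629885469638 [0.30883675 0.0236782  0.024     ] [0.3063712  0.13291048 0.024     ] 0.10926010673436391
yaw tray 1.242821927723424
bar yaw approx 1.11754960080996
tray lateral - buffers lateral mm 1.077745775718291
```

Run:
```python
from cell import env
print(env.finish_job()); print(env.get_state()["clock"])
```

```text
the job is handed in; nothing more can be done
None
the job is handed in; nothing more can be done
```

I docked the tray, held it against the buffers, eased it off, and stood the small blue solder reel in the large bay. The job was handed in at about 24 s; no verdict was reported.

- **Drag:** With the fingers open behind the far lip, the tray slid flat in one piece, with about 4.5 N of friction.
- **Pressing:** The wrist read 12.5–13.9 N from 11.8 s to 13.9 s. The tray compressed the buffers about 3 mm. Taking off friction, that is roughly 8–11 N on the buffers for about 2 s. It is an estimate, because friction while the tray stands still is not known. The highest wrist force seen was 13.9 N, so the buffers cannot have had more than 18 N.
- **Ease-off:** The fingers backed off slowly until the force was gone. The tray stayed put, and in the pictures it still meets the buffers. The lip hides the actual contact line, so I could not see it directly.
- **Alignment:** In the last wrist picture the tray is about 1 mm off the buffers' middle line. It stands at 1.2° against the stop bar's 1.1°. My early estimates of the stop's angle disagreed (0.75° to 2.2°). I settled it by balancing the wrist moment when both buffers were loaded.
- **Reel:** It stands upright, near the middle of the bay across its width. It is about 27 mm towards the far side from the bay's centre, because the arm cannot reach the centre itself.
- **Bystanders:** I did not touch the bottle, tape roll or parts box, and they look unmoved in the pictures. I did not measure their positions again.

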